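Lean the footed serving board against the shelf riser

TASK

Put the serving board up for display: move the tea tin well aside, standing upright on the open counter, and lean the board, standing on one of its two long edges, against the front edge of the shelf riser, in the middle and square to it, with its plain face to the shelf and its runners facing out. It should lean towards the shelf by roughly 14 degrees from upright and touch only the counter and the shelf; leave the jars, the bowl and the mug where they are.

Things in the scene. Friction and masses are not known exactly. Their poses are not given: they have to be found in the camera images.
- board: Dark wooden board, 0.45 to 0.7 kg, loose, flat on two runners. Slab 180 (x) x 200 (y) x 18 mm, at 30 to 48 mm height. Runners under it along y, 180 x 18 x 30 mm high, centred at x = +-41 mm: the slab overhangs them by 40 mm, so fingertips fit beneath its long (200 mm) edges at x = +-90 mm. Origin: on the counter under its centre; z out of the plain top face. Friction about 0.5 to 0.7.
- riser: Blue counter-top shelf, fixed: board 280 wide (y) x 140 deep (x) x 18 mm, top at 130 mm, on two side panels, open in front. Origin: on the counter under the middle of its front edge; x points into the shelf (about along world -y), front edge at x = 0, board and tin on the negative-x side. Two jars fixed on top, from x = 54 mm back, reach 204 mm.
- riser_edge (a point): The middle of the riser's front edge, at its upper corner, 130 mm above the counter. The board is to rest against this edge.
- tin: Plain steel tea tin, upright cylinder, 50 mm diameter, 82 mm high, with a lid 53 mm wide over its top 20 mm; 0.18 kg, standing between the board and the riser. Origin: centre of its underside.
- jar_a: Bystander: closed amber storage jar, 76 mm diameter, 85 mm high, beside the board's place. Origin: centre of its underside.
- jar_b: Bystander: closed clear storage jar, 76 mm diameter, 85 mm high, beside the board's place. Origin: centre of its underside.
- bowl: Bystander: white bowl, 120 mm diameter, 50 mm high. Origin: centre of its underside.
- mug: Bystander: white mug, 80 mm diameter, 85 mm high, handle at its +y side. Origin: centre of its underside.
Not all that is in view belongs to the job. Of the things shaped like the tin, the steel one is meant.

How it is judged:
By the outcome, as a careful person would: the job done as asked, in the order asked, and still so for the second after the job is handed in, with the robot touching nothing.
It also fails if it takes over 72 s, if anything falls off the work surface, if the arm or the gripper's body presses on something with over 40 N, if the wrist force passes 120 N, or if a joint passes its speed limit or range.

ROBOT

A 6-joint arm with a two-finger parallel gripper is mounted at the origin on the work surface. World frame = base frame: x ahead of the robot, y to its left, z up, the work surface at z = 0. Lengths are in m, angles in rad, forces in N, time in s.
With the tool pointing down it reaches from about 0.325 to 0.925 m from the base axis. Payload 3.1 kg.
Tool frame: the origin (TCP) lies between the finger pads; the fingertips stand 19 mm ahead of it and the grasp point (between the pads) is the TCP; z points along the fingers, y is the line along which they close (so a half turn about z gives the same grasp; the last joint's range is limited). The gripper opens to 85 mm and grips with 20 to 120 N. Pads are 22 mm wide; open, the fingers measure 114 mm over their backs; the gripper's body (76 mm by 85 mm) begins 54 mm behind the grasp point. The pads swing forward as they close: fully open they stand 13 mm farther back than shut.
Start: joints at [1.121, 0.217, 1.613, -0, 1.311, -0.112], TCP at [0.207, 0.59, 0.228] pointing down, gripper open.
Joint ranges: [-2.75, 2.75], [-0.78, 2.1], [0.31, 2.55], [-1.13, 4.27], [0.13, 2.63], [-2.58, 2.58]. Speed limits (rad/s): [2.79, 2.79, 3.14, 3.14, 3.14, 3.14].

INTERFACE

Orientations are given as a 3x3 rotation matrix whose columns are the frame's x, y, z axes.
In Python, from bench import manip, cams, find_in, mark_of gives the robot as it stands.
- The arm moves only by the tool carry_out, never from a script. Its argument "series" is a list of rows, each a list of 6 numbers: the shift along the tool's x, y, z in units of 200 mm (1.0 is 200 mm), then the turn, a rotation vector about the tool's x, y, z in units of 45 degrees (1.0 is 45 degrees). In form: [[x, y, z, ax, ay, az], ...]. A call has 1 to 8 rows; each row shifts and turns the commanded pose from where the row before left it, along the tool's axes as they then stand; what a row does not reach is not made up. A row lasts 1/10 s, in which the tool goes at most 50 mm and 8.59 degrees, less where a joint would pass 70% of its speed; a pose out of reach is approached as far as the arm can. A call with a number of a shift or a turn outside -1 to 1 is refused whole. A call with a gripper value outside its range is refused whole. "hand" is the opening, from -1 (shut) to 1 (fully open), set as the call begins (left out, the last holds). The fingers move at their own pace and stop on an object; "squeeze" is the grip in N (left out, the last holds). Time passes only in rows, so rows that do not move let the fingers close. It gives the time, the measured TCP pose, the force, the opening and the grip force at its end, in the units of the state.
- manip.state(): the state, without advancing time (a new reading comes with each control period).
- cams.camera(name): name is "side" or "top" or "wrist"; returns the picture (400x640x3 uint8, blue, green, red); there is no depth.
- cams.calibration(name): a dict with "fov_y" (degrees; the focal length in pixels is half the picture's height over the tangent of half this angle, whatever the lens; pixels are square), "cx", "cy" (the principal point, pixels), "dist" ([k1, k2, p1, p2, k3] as OpenCV has them; the pictures are not rectified), "R" (3x3) and "t" (3): a world point X has camera coordinates R X + t. Camera axes: x right, y down, z forward; pixel columns grow to the right and rows downward; lengths in m; the calibration is good to about 2 mm. A picture is of the moment at which its call begins: read the wrist's pose just before it. calibration takes no time and is no camera call; for the wrist camera it gives the pose at the moment of the call.
- manip.job_done(): hands the job in; it is judged then, once.
Trained networks look in the newest picture that a camera, given by its name, has taken for a name from the list of things; names that differ only in an ending like _2 or _b are one class to them, and where a whole thing is asked for, a point or a joint stands for the part that bears it (a point fixed in the world has none). Each returns a list of dicts, best first, with "score" (0 to 1); they miss things now and then, are a little off and sometimes report something else, mostly with a low value. They report only what shows in the picture. A call takes as long as a camera call. They do not tell look-alikes from the thing itself.
- find_in(camera, query): "pixel" ([column, row] in pixels, amid what is visible of it).
- mark_of(camera, query): "pixel" ([column, row] in pixels: a listed point, or the origin of a listed thing).
The state is a dict: "t": time; "q": joint angles; "qvel": joint speeds; "effort": joint torques, N m; "tcp_pos": TCP position; "ee_rot": TCP orientation; "force": force on the tool from outside, world axes, zero at the start; "ft_torque": the same for the moment, N m; "width": opening from 0.0 (shut) to 1.0 (fully open); "gripper_force": force on a finger pad.
Only numpy, scipy, OpenCV 4.12 (cv2) and the standard library are available. Lean on these libraries where they do the work, as an engineer would, in place of code of your own. Each camera call takes 0.05 s, during which the arm holds its last target. There are 200 camera calls.

## Working session

There is one attempt and no reset: what is moved stays moved. The work goes in short steps, Python scripts to look and compute and a tool call to move; the robot and the scene stay as the last step left them, time stands still between calls to the robot, and variables do not carry over. Pictures are saved under pics/ and viewed, at most 10 in all, crops included, and the job is handed in when it is done.

Besides the shell and the picture viewer there is one more tool, called after "Request:" by a JSON object that holds its "name" and its "arguments", one argument or row to a line. carry_out: Moves the arm, as the interface text tells. Its arguments: {"type":"object","properties":{"series":{"type":"array"},"hand":{"type":"number"},"squeeze":{"type":"number"}},"required":["series"]}

```bash
mkdir -p pics; ls; cat > h.py <<'E'
import numpy as np, cv2
from bench import manip, cams, find_in, mark_of
def K(c):
    f=200/np.tan(np.radians(c['fov_y'])/2); return np.array([[f,0,c['cx']],[0,f,c['cy']],[0,0,1]])
def ray(c,p):
    u=cv2.undistortPoints(np.array([[p]],float),K(c),np.array(c['dist']))[0,0]
    R=np.array(c['R']);t=np.array(c['t']); d=R.T@np.array([u[0],u[1],1]); return -R.T@t,d/np.linalg.norm(d)
def atz(c,p,z):
    o,d=ray(c,p); return o+d*(z-o[2])/d[2]
def tri(L):
    A=0;b=0
    for c,p in L:
        o,d=ray(c,p);M=np.eye(3)-np.outer(d,d);A=A+M;b=b+M@o
    return np.linalg.solve(A,b)
def proj(c,X):
    return cv2.projectPoints(np.array(X,float).reshape(-1,3),cv2.Rodrigues(np.array(c['R']))[0],np.array(c['t'],float),K(c),np.array(c['dist']))[0][:,0]
E
python3 - <<'E'
from h import *
for n in ['side','top','wrist']:
    im=cams.camera(n); cv2.imwrite(f'pics/{n}0.png',im); c=cams.calibration(n)
    o=-np.array(c['R']).T@np.array(c['t']); print(n,o.round(3),c['fov_y'])
    for q in ['board','riser','riser_edge','tin','jar_a','bowl','mug']:
        print(q,'F',[(np.round(d['pixel']).tolist(),round(d['score'],2)) for d in find_in(n,q)[:4]] if q!='riser_edge' else '', 'M',[(np.round(d['pixel'],1).tolist(),round(d['score'],2)) for d in mark_of(n,q)[:4]])
E
```

```text
pics
side [ 0.267 -0.609  0.844] 54.99097349846037
board F [([313.0, 216.0], 0.85)] M [([314.3, 221.5], 0.55)]
riser F [([367.0, 290.0], 0.63), ([276.0, 286.0], 0.31)] M [([352.0, 285.0], 0.81)]
riser_edge F  M [([360.1, 260.1], 0.55)]
tin F [([393.0, 213.0], 0.94), ([401.0, 358.0], 0.76), ([281.0, 348.0], 0.75), ([240.0, 243.0], 0.72)] M [([393.3, 367.2], 0.94), ([246.1, 252.5], 0.85), ([387.0, 222.7], 0.68), ([342.8, 274.1], 0.67)]
jar_a F [([418.0, 232.0], 0.87), ([279.0, 289.0], 0.87)] M [([409.6, 251.1], 0.96), ([279.5, 298.0], 0.75)]
bowl F [([226.0, 157.0], 0.79)] M [([228.2, 167.3], 0.8)]
mug F [] M [([284.5, 142.5], 0.75), ([343.0, 269.4], 0.26)]
top [ 0.36  -0.017  1.38 ] 45.17504689299664
board F [([319.0, 197.0], 0.63)] M [([321.2, 199.4], 0.57)]
riser F [([436.0, 200.0], 0.85), ([198.0, 249.0], 0.75)] M [([401.6, 202.3], 0.61)]
riser_edge F  M [([411.3, 194.6], 0.64)]
tin F [([386.0, 203.0], 0.86), ([481.0, 205.0], 0.85), ([322.0, 274.0], 0.83), ([430.0, 283.0], 0.62)] M [([427.1, 280.8], 0.96), ([386.7, 204.3], 0.76), ([478.0, 207.5], 0.75), ([324.2, 271.7], 0.66)]
jar_a F [([397.0, 136.0], 0.72), ([380.0, 264.0], 0.7)] M [([380.4, 259.9], 0.92), ([396.1, 140.8], 0.83)]
bowl F [([199.0, 246.0], 0.8)] M [([205.9, 249.0], 0.6)]
mug F [([189.0, 170.0], 0.87)] M [([199.0, 173.3], 0.59), ([410.4, 190.6], 0.56), ([387.9, 204.5], 0.46)]
wrist [0.128 0.617 0.374] 69.97060537985809
board F [] M []
riser F [] M []
riser_edge F  M []
tin F [([33.0, 383.0], 0.64)] M [([46.0, 366.1], 0.67)]
jar_a F [] M []
bowl F [([248.0, 347.0], 0.67)] M [([246.1, 345.5], 0.84)]
mug F [] M []
```

View pics/top0.png

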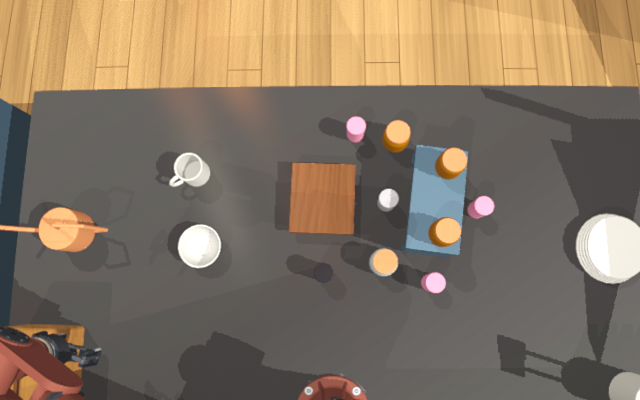

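View pics/side0.png

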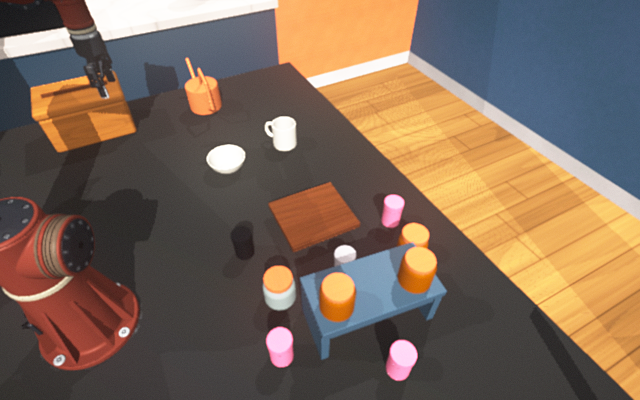

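The top view shows the steel tin at about (388,199), between the board (291–356, 163–235) and the riser (406–468, 146–254). The pink and black cans are look-alikes. The side view agrees, with the tin lid at (345,254). Next I'll measure precisely.

```bash
python3 - <<'E'
from h import *
s=manip.state(); print({k:np.round(v,3).tolist() for k,v in s.items()}); print([a for a in dir(manip) if a[0]!='_'])
ct,cs=cams.calibration('top'),cams.calibration('side')
T=cv2.imread('pics/top0.png');S=cv2.imread('pics/side0.png')
def big(m):
    cn=max(cv2.findContours(m.astype(np.uint8),0,2)[0],key=cv2.contourArea); return cn
def quad(cn):
    h=cv2.convexHull(cn); 
    for e in np.linspace(2,15,60):
        a=cv2.approxPolyDP(h,e,True)
        if len(a)<=4: return a[:,0]
for nm,im,c,roi in [('T',T,ct,(270,120,480,280)),('S',S,cs,(240,160,450,340))]:
    hsv=cv2.cvtColor(im,cv2.COLOR_BGR2HSV); x0,y0,x1,y1=roi
    M=np.zeros(im.shape[:2],bool);M[y0:y1,x0:x1]=1
    H,s_,V=[hsv[...,i] for i in range(3)]
    b=M&(H<14)&(s_>90)&(V>50)&(V<190); r=M&(H>95)&(H<120)&(s_>80)&(V>60)
    for k,m,z in [('board',b,.048),('riser',r,.130)]:
        q=quad(big(m)); print(nm,k,q.tolist()); print(np.array([atz(c,p,z) for p in q]).round(3).tolist())
# tin top both views
w=[]
for nm,im,c,ctr in [('T',T,ct,(388,199)),('S',S,cs,(345,254))]:
    g=cv2.cvtColor(im,cv2.COLOR_BGR2HSV); m=np.zeros(g.shape[:2],np.uint8); cv2.circle(m,ctr,16,1,-1)
    m&=((g[...,1]<60)&(g[...,2]>120)).astype(np.uint8)
    cn=big(m); e=cv2.fitEllipse(cn); print(nm,'tin',e); w.append((c,e[0])); print(atz(c,e[0],.082).round(3))
print('tri',tri(w).round(3))
def near(n,q,p):
    c=find_in(n,q); return min(c,key=lambda d:np.hypot(*(np.array(d['pixel'])-p)))['pixel']
cams.camera('top')
for nm,p in [('mug',(189,170)),('bowl',(199,246))]: print(nm,atz(ct,p,.05).round(3))
for p in [(384,262),(397,136)]: print('jar',atz(ct,p,.085).round(3))
v=np.hstack([cv2.resize(T[110:300,280:480],None,fx=2,fy=2),cv2.resize(S[170:360,240:440],None,fx=2,fy=2)]);cv2.imwrite('pics/z.png',v)
E
```

```text
{'t': 2.1, 'q': [1.121, 0.217, 1.613, 0.0, 1.311, -0.112], 'qvel': [-0.0, 0.001, -0.0, -0.0, -0.0, 0.001], 'effort': [0.001, -39.687, -30.424, -0.0, 0.001, -0.0], 'tcp_pos': [0.207, 0.59, 0.228], 'ee_rot': [[-0.943, 0.331, -0.0], [0.331, 0.943, -0.0], [0.0, -0.0, -1.0]], 'force': [0.574, 0.144, 1.096], 'ft_torque': [-0.032, -0.024, 0.014], 'gripper_force': 0.0, 'width': 1.002}
['IKError', 'job_done', 'state']
T board [[293, 162], [355, 165], [352, 234], [289, 231]]
[[0.697, 0.11, 0.048], [0.687, -0.067, 0.048], [0.49, -0.056, 0.048], [0.499, 0.119, 0.048]]
T riser [[422, 251], [403, 250], [406, 248]]
[[0.437, -0.235, 0.13], [0.44, -0.186, 0.13], [0.445, -0.193, 0.13]]
S board [[331, 182], [360, 225], [293, 252], [268, 203]]
[[0.698, 0.11, 0.048], [0.684, -0.073, 0.048], [0.485, -0.069, 0.048], [0.497, 0.119, 0.048]]Traceback (most recent call last):
  File "<stdin>", line 18, in <module>
AttributeError: 'NoneType' object has no attribute 'tolist'
```

```bash
cat > m.py <<'E'
from h import *
ct,cs=cams.calibration('top'),cams.calibration('side')
T=cv2.imread('pics/top0.png');S=cv2.imread('pics/side0.png')
w=[]
for nm,im,c,ctr in [('T',T,ct,(388,199)),('S',S,cs,(345,254))]:
    g=cv2.cvtColor(im,cv2.COLOR_BGR2HSV); print(nm,'riser hsv',g[198,440] if nm=='T' else g[282,380])
    m=np.zeros(g.shape[:2],np.uint8); cv2.circle(m,ctr,16,1,-1)
    m&=((g[...,1]<70)&(g[...,2]>110)).astype(np.uint8)
    cn=max(cv2.findContours(m,0,2)[0],key=cv2.contourArea); e=cv2.fitEllipse(cn); print(nm,'tin',np.round(e[0],1),np.round(e[1],1)); w.append((c,e[0])); print(atz(c,e[0],.082).round(3))
print('tri',tri(w).round(3))
for nm,p,z in [('mug',(189,170),.05),('bowl',(199,246),.03),('jar',(384,262),.085),('jar',(397,136),.085),('pink',(356,127),.08),('rjar',(450,160),.2),('rjar',(445,230),.2)]: print(nm,atz(ct,p,z).round(3))
v=np.hstack([cv2.resize(T[110:300,280:480],None,fx=2,fy=2),cv2.resize(S[170:360,250:450],None,fx=2,fy=2)]);cv2.imwrite('pics/z.png',v)
E
python3 m.py
```

```text
T riser hsv [101  69 185]
T tin [387.5 199.1] [19.7 22.8]
[ 0.582 -0.153  0.082]
S riser hsv [104  79 184]
S tin [343.9 255.6] [20.7 26.3]
[ 0.58  -0.159  0.082]
tri [ 0.583 -0.154  0.073]
mug [0.675 0.41  0.05 ]
bowl [0.458 0.376 0.03 ]
jar [ 0.411 -0.14   0.085]
jar [ 0.76  -0.184  0.085]
pink [ 0.789 -0.07   0.08 ]
rjar [ 0.661 -0.301  0.2  ]
rjar [ 0.484 -0.281  0.2  ]
```

View pics/z.png

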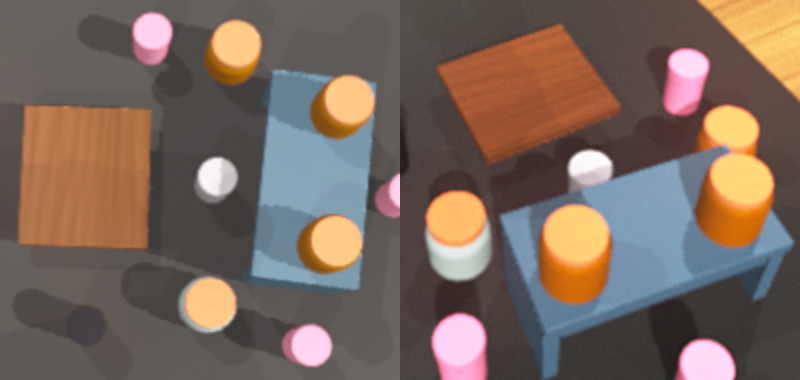

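The crop shows the riser top's front edge from (416,145.5) to (406.5,248.5) in the top view, and from (301,278.5) to (413.5,245) in the side view. The gap between the two riser jars is wide.

```bash
python3 - <<'E'
from h import *
ct,cs=cams.calibration('top'),cams.calibration('side')
T=cv2.imread('pics/top0.png');S=cv2.imread('pics/side0.png')
g=cv2.GaussianBlur(T,(3,3),0).astype(int); d=g[...,0]-g[...,2]  # blue-red
P=[]
for r in range(150,246,3):
    row=d[r,390:425]; th=(row[:6].mean()+d[r,424:430].mean())/2; j=np.argmax(row>th); P.append((390+j-(row[j]-th)/(row[j]-row[j-1]),r))
W=np.array([atz(ct,p,.13) for p in P]); k=np.polyfit(W[:,0],W[:,1],1); res=W[:,1]-np.polyval(k,W[:,0]); ok=abs(res)<.004
k=np.polyfit(W[ok,0],W[ok,1],1); print('top front y=',k.round(4),res.std().round(4))
g=cv2.GaussianBlur(S,(3,3),0).astype(int); d=g[...,0]-g[...,2];P=[]
for c in range(306,400,3):
    yl=278.5+(c-301)*(-33.5/112.5); r0=int(yl)-8
    col=d[r0:r0+18,c]; th=(col[:4].mean()+col[12:].mean())/2; j=np.argmax(col>th)
    if j>0: P.append((c,r0+j-(col[j]-th)/(col[j]-col[j-1])))
W2=np.array([atz(cs,p,.13) for p in P]); k2=np.polyfit(W2[:,0],W2[:,1],1); res=W2[:,1]-np.polyval(k2,W2[:,0]);ok=abs(res)<.004
k2=np.polyfit(W2[ok,0],W2[ok,1],1);print('side front',k2.round(4),res.std().round(4),len(P))
for L in ([(416,145.5),(406.5,248.5)],[(467.5,150.5),(460.5,249)]): print([atz(ct,p,.13).round(3).tolist() for p in L])
print([atz(cs,p,.13).round(3).tolist() for p in [(301,278.5),(413.5,245)]])
for a,b in [((416,145.5),(413.5,245)),((406.5,248.5),(301,278.5))]: print(tri([(ct,a),(cs,b)]).round(3))
cams.camera('top');cams.camera('side')
E
```

```text
top front y= [-0.1224 -0.1355] 0.0052
side front [-0.1338 -0.1308] 0.0004 25
[[0.72, -0.228, 0.13], [0.444, -0.195, 0.13]]
[[0.705, -0.366, 0.13], [0.442, -0.335, 0.13]]
[[0.448, -0.196, 0.13], [0.717, -0.238, 0.13]]
[ 0.724 -0.231  0.117]
[ 0.446 -0.195  0.13 ]
```

```bash
cat >> h.py <<'E'
from scipy.spatial.transform import Rotation as Ro
def rot(z,y):
    z=np.array(z,float);z/=np.linalg.norm(z);y=np.array(y,float);y-=z*(y@z);y/=np.linalg.norm(y)
    return np.column_stack([np.cross(y,z),y,z])
def plan(targets,start=None,step=.045,ang=8.0,dec=3):
    "targets: list of (p,R) or (p,R,step); prints rows in calls of 8"
    s=manip.state(); p,R=(np.array(s['tcp_pos']),np.array(s['ee_rot'])) if start is None else start
    rows=[]
    for t in targets:
        P,Q=np.array(t[0],float),t[1]; st=t[2] if len(t)>2 else step
        rv=Ro.from_matrix(R.T@Q).as_rotvec(); n=max(1,int(np.ceil(np.linalg.norm(P-p)/st)),int(np.ceil(np.degrees(np.linalg.norm(rv))/ang)))
        p0,R0=p,R
        for i in range(1,n+1):
            a=i/n; Pi=p0+a*(P-p0); Ri=R0@Ro.from_rotvec(rv*a).as_matrix()
            d=R.T@(Pi-p)/.2; w=Ro.from_matrix(R.T@Ri).as_rotvec()/(np.pi/4)
            row=np.round(np.r_[d,w],dec)+0.; rows.append(row.tolist())
            p=p+R@row[:3]*.2; R=R@Ro.from_rotvec(row[3:]*np.pi/4).as_matrix()
        rows.append('--')
    k=[];c=0
    for r in rows:
        print(r)
    print('end',p.round(4),len(rows))
    return p,R
E
python3 - <<'E'
from h import *
R=rot([0,0,-1],[.992,-.127,0])
plan([((.582,-.155,.225),R)])
E
```

```text
[-0.158, -0.152, 0.001, 0.0, 0.0, 0.091]
[-0.169, -0.141, 0.001, 0.0, 0.0, 0.091]
[-0.178, -0.128, 0.0, 0.0, 0.0, 0.091]
[-0.186, -0.115, 0.001, 0.0, 0.0, 0.092]
[-0.195, -0.101, 0.001, 0.0, 0.0, 0.091]
[-0.201, -0.087, 0.001, 0.0, 0.0, 0.091]
[-0.207, -0.073, 0.001, 0.0, 0.0, 0.091]
[-0.212, -0.058, 0.001, 0.0, 0.0, 0.091]
[-0.215, -0.042, 0.0, 0.0, 0.0, 0.091]
[-0.218, -0.027, 0.001, 0.0, 0.0, 0.092]
[-0.219, -0.011, 0.001, 0.0, 0.0, 0.091]
[-0.22, 0.005, 0.001, 0.0, 0.0, 0.091]
[-0.218, 0.02, 0.001, 0.0, 0.0, 0.091]
[-0.216, 0.036, 0.001, 0.0, 0.0, 0.091]
[-0.214, 0.051, 0.0, 0.0, 0.0, 0.091]
[-0.209, 0.067, 0.001, 0.0, 0.0, 0.092]
[-0.204, 0.081, 0.001, 0.0, 0.0, 0.091]
[-0.197, 0.095, 0.001, 0.0, 0.0, 0.091]
[-0.19, 0.11, 0.001, 0.0, 0.0, 0.091]
--
end [ 0.5821 -0.1549  0.2249] 20
```

Request:
{"name": "carry_out", "arguments": {
  "series": [
    [-0.16,-0.15,0,0,0,0.09],
    [-0.17,-0.14,0,0,0,0.09],
    [-0.18,-0.13,0,0,0,0.09],
    [-0.19,-0.115,0,0,0,0.09],
    [-0.195,-0.1,0,0,0,0.09],
    [-0.2,-0.09,0,0,0,0.09],
    [-0.21,-0.07,0,0,0,0.09],
    [-0.21,-0.06,0,0,0,0.09]
  ],
  "hand": 1
}}

```text
t: 3.0
tcp_pos: [0.368, 0.2743, 0.2285]
ee_rot: [[-0.617, 0.787, 0.001], [0.787, 0.617, 0.0], [-0.0, 0.001, -1.0]]
force: [1.0, -0.1, 0.0]
width: 1.0
gripper_force: 0.0
```

Request:
{"name": "carry_out", "arguments": {
  "series": [
    [-0.215,-0.04,0,0,0,0.09],
    [-0.22,-0.03,0,0,0,0.09],
    [-0.22,-0.01,0,0,0,0.09],
    [-0.22,0,0,0,0,0.09],
    [-0.22,0.02,0,0,0,0.09],
    [-0.215,0.035,0,0,0,0.09],
    [-0.215,0.05,0,0,0,0.09],
    [-0.21,0.065,0,0,0,0.09]
  ]
}}

```text
t: 3.8
tcp_pos: [0.5281, -0.0395, 0.2284]
ee_rot: [[-0.099, 0.995, 0.001], [0.995, 0.099, 0.0], [0.0, 0.001, -1.0]]
force: [1.0, -0.1, 0.8]
width: 0.999
gripper_force: 0.0
```

```bash
cat > k.py <<'E'
import json
from h import *
s=manip.state(); open('st.jsonl','a').write(json.dumps({k:np.array(s[k]).tolist() for k in ('q','tcp_pos','ee_rot')})+'\n')
print(np.round(s['tcp_pos'],4),np.round(s['q'],3),s['t'],np.round(s['force'],1))
E
python3 - <<'E'
import k
from h import *
R=rot([0,0,-1],[.992,-.127,0])
plan([((.582,-.155,.225),R)])
E
```

```text
[ 0.5281 -0.0395  0.2284] [-0.207  0.012  1.838  0.     1.291 -0.306] 3.8 [ 1.  -0.1  0.8]
[-0.2, 0.07, 0.006, 0.0, 0.0, 0.096]
[-0.195, 0.086, 0.005, 0.001, 0.0, 0.096]
[-0.188, 0.1, 0.006, 0.0, 0.0, 0.096]
--
end [ 0.5821 -0.1551  0.225 ] 4
```

Request:
{"name": "carry_out", "arguments": {
  "series": [
    [-0.2,0.07,0,0,0,0.095],
    [-0.195,0.085,0,0,0,0.095],
    [-0.19,0.1,0,0,0,0.095],
    [0,0,0,0,0,0],
    [0,0,0,0,0,0]
  ]
}}

```text
t: 4.3
tcp_pos: [0.5816, -0.1542, 0.2277]
ee_rot: [[0.123, 0.992, -0.001], [0.992, -0.123, 0.001], [0.001, -0.001, -1.0]]
force: [-0.5, 0.0, 0.5]
width: 1.0
gripper_force: 0.0
```

```bash
python3 - <<'E'
import k
from h import *
c=cams.calibration('wrist');im=cams.camera('wrist'); cv2.imwrite('pics/w1.png',im)
f=find_in('wrist','tin'); ct=cams.calibration('top')
print([(np.round(d['pixel']).tolist(),d['score'],atz(c,d['pixel'],.05).round(3).tolist()) for d in f[:3]])
print([(np.round(d['pixel']).tolist(),d['score'],atz(c,d['pixel'],0).round(3).tolist()) for d in mark_of('wrist','tin')[:3]])
print([(np.round(d['pixel']).tolist(),d['score'],atz(c,d['pixel'],.13).round(3).tolist()) for d in mark_of('wrist','riser_edge')[:3]])
E
```

```text
[ 0.5816 -0.1542  0.2277] [-0.376  0.169  1.67   0.     1.304 -0.253] 4.3 [-0.5  0.   0.5]
[([518.0, 71.0], 0.89, [0.801, -0.067, 0.05]), ([99.0, 29.0], 0.75, [0.382, 0.024, 0.05]), ([324.0, 184.0], 0.72, [0.586, -0.163, 0.05])]
[([178.0, 261.0], 0.74, [0.354, -0.269, 0.0]), ([323.0, 171.0], 0.65, [0.586, -0.159, 0.0]), ([130.0, 38.0], 0.65, [0.383, 0.025, 0.0])]
[]
```

View pics/w1.png

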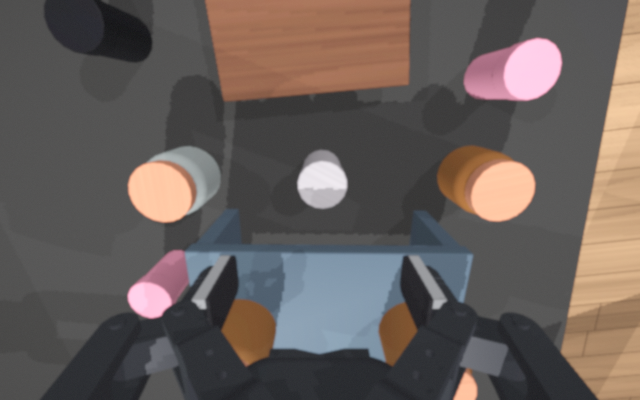

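The wrist view shows the tin lid at (323,185), the riser's front edge from (188,252) to (472,254), and the board's near edge from (222,101) to (408,84). I'll refine these by code.

```bash
python3 - <<'E'
from h import *
c=cams.calibration('wrist'); im=cv2.imread('pics/w1.png')
ct=cams.calibration('top')
for p,z in [((322,185),.082),((188,252),.13),((472,254),.13),((330,250),.13),((222,101),.048),((408,84),.048)]: print(p,atz(c,p,z).round(4))
g=cv2.GaussianBlur(im,(3,3),0).astype(int); 
m=np.zeros(im.shape[:2],np.uint8); cv2.circle(m,(323,185),26,1,-1); h=cv2.cvtColor(im,cv2.COLOR_BGR2HSV)
m&=((h[...,2]>165)).astype(np.uint8); cn=max(cv2.findContours(m,0,2)[0],key=cv2.contourArea);e=cv2.fitEllipse(cn);print(e,atz(c,e[0],.082).round(4), tri([(c,e[0]),(ct,(387.5,199.1))]).round(4))
P=[]
for x in list(range(265,400,5)):
    col=h[235:270,x,2].astype(float)
    gr=np.diff(col); P.append((x,235+int(np.argmax(gr))+.5))
W=np.array([atz(c,p,.13) for p in P]);k=np.polyfit(W[:,0],W[:,1],1);print('front',k,(W[:,1]-np.polyval(k,W[:,0])).std(),np.polyval(k,.583),P[::6])
P=[]
for x in range(232,402,5):
    col=h[70:125,x,1].astype(float); P.append((x,70+int(np.argmin(np.diff(cv2.GaussianBlur(col[:,None],(1,5),0)[:,0])))+.5))
W=np.array([atz(c,p,.030) for p in P]);k=np.polyfit(W[:,0],W[:,1],1);print('board near',k,(W[:,1]-np.polyval(k,W[:,0])).std(),np.polyval(k,.59),P[::8])
E
```

```text
(322, 185) [ 0.5842 -0.153   0.082 ]
(188, 252) [ 0.4492 -0.1904  0.13  ]
(472, 254) [ 0.7211 -0.2253  0.13  ]
(330, 250) [ 0.5854 -0.2046  0.13  ]
(222, 101) [ 0.4871 -0.0561  0.048 ]
(408, 84) [ 0.6868 -0.0631  0.048 ]
((321.97564697265625, 183.5015869140625), (46.58604431152344, 47.99592208862305), 77.93863677978516) [ 0.5843 -0.1513  0.082 ] [ 0.5841 -0.1545  0.0707]
front [-0.12938718 -0.13139799] 0.00039450482798817585 -0.20683071694642968 [(265, 251.5), (295, 252.5), (325, 252.5), (355, 252.5), (385, 252.5)]
board near [-0.03427931 -0.04042031] 0.00035231637091877094 -0.06064510234639037 [(232, 101.5), (272, 97.5), (312, 93.5), (352, 90.5), (392, 86.5)]
```

Request:
{"name": "carry_out", "arguments": {
  "series": [
    [0,0.01,0.2,0,0,0],
    [0,0,0.2,0,0,0],
    [0,0,0.2,0,0,0],
    [0,0,0.1,0,0,0],
    [0,0,0.09,0,0,0],
    [0,0,0,0,0,0]
  ]
}}

```text
t: 5.1
tcp_pos: [0.5807, -0.1514, 0.0669]
ee_rot: [[0.12, 0.993, -0.006], [0.993, -0.12, 0.003], [0.002, -0.007, -1.0]]
force: [0.0, 0.1, -0.8]
width: 1.002
gripper_force: 0.0
```

Request:
{"name": "carry_out", "arguments": {
  "series": [
    [0,0,0,0,0,0],
    [0,0,0,0,0,0],
    [0,0,0,0,0,0],
    [0,0,0,0,0,0],
    [0,0,0,0,0,0],
    [0,0,0,0,0,0]
  ],
  "hand": -1,
  "squeeze": 40
}}

```text
t: 5.7
tcp_pos: [0.5852, -0.154, 0.0727]
ee_rot: [[0.122, 0.993, 0.003], [0.993, -0.122, -0.001], [-0.0, 0.003, -1.0]]
force: [-0.6, 1.5, 5.5]
width: 0.587
gripper_force: 40.8
```

```bash
python3 k.py
```

```text
[ 0.5852 -0.154   0.0727] [-3.740e-01  3.470e-01  1.768e+00  1.000e-03  1.023e+00 -2.520e-01] 5.7 [-0.6  1.5  5.5]
```

Request:
{"name": "carry_out", "arguments": {
  "series": [
    [0,0,-0.1,0,0,0],
    [0,0,-0.2,0,0,0],
    [0,0,-0.2,0,0,0],
    [0,0,-0.15,0,0,0]
  ]
}}

```text
t: 6.1
tcp_pos: [0.5844, -0.154, 0.203]
ee_rot: [[0.122, 0.993, 0.003], [0.993, -0.122, -0.001], [-0.001, 0.003, -1.0]]
force: [0.2, -1.0, -1.6]
width: 0.586
gripper_force: 42.0
```

Request:
{"name": "carry_out", "arguments": {
  "series": [
    [0.16,0.1,0,0,0,0],
    [0.19,0.115,0,0,0,0],
    [0.19,0.115,0,0,0,0],
    [0.19,0.115,0,0,0,0],
    [0.19,0.115,0,0,0,0],
    [0.19,0.115,0,0,0,0],
    [0.19,0.115,0,0,0,0],
    [0.19,0.11,0,0,0,0]
  ]
}}

```text
t: 6.9
tcp_pos: [0.7992, 0.1216, 0.1997]
ee_rot: [[0.122, 0.993, -0.0], [0.993, -0.122, -0.0], [-0.0, -0.0, -1.0]]
force: [0.7, -0.2, -1.3]
width: 0.584
gripper_force: 42.1
```

Request:
{"name": "carry_out", "arguments": {
  "series": [
    [0,0,0.1,0,0,0],
    [0,0,0.2,0,0,0],
    [0,0,0.2,0,0,0],
    [0,0,0.1,0,0,0],
    [0,0,0,0,0,0],
    [0,0,0,0,0,0]
  ]
}}

```text
t: 7.5
tcp_pos: [0.7991, 0.1201, 0.0806]
ee_rot: [[0.122, 0.993, 0.001], [0.993, -0.122, 0.0], [0.0, 0.001, -1.0]]
force: [0.7, -0.1, -1.7]
width: 0.585
gripper_force: 56.4
```

```bash
python3 k.py
```

```text
[0.7991 0.1201 0.0806] [ 0.062  0.723  1.193 -0.     1.224  0.184] 7.5 [ 0.7 -0.1 -1.7]
```

Request:
{"name": "carry_out", "arguments": {
  "series": [
    [0,0,0.015,0,0,0],
    [0,0,0.01,0,0,0],
    [0,0,0.01,0,0,0],
    [0,0,0.005,0,0,0],
    [0,0,0,0,0,0]
  ]
}}

```text
t: 8.0
tcp_pos: [0.7984, 0.1202, 0.072]
ee_rot: [[0.122, 0.993, -0.0], [0.993, -0.122, -0.0], [-0.0, -0.0, -1.0]]
force: [-0.1, 0.3, -2.1]
width: 0.582
gripper_force: 56.4
```

Request:
{"name": "carry_out", "arguments": {
  "series": [
    [0,0,0.005,0,0,0],
    [0,0,0.005,0,0,0],
    [0,0,0.005,0,0,0],
    [0,0,0,0,0,0]
  ]
}}

```text
t: 8.4
tcp_pos: [0.7989, 0.1203, 0.0708]
ee_rot: [[0.121, 0.993, 0.001], [0.993, -0.121, 0.0], [0.0, 0.001, -1.0]]
force: [-1.3, -0.7, 4.0]
width: 0.586
gripper_force: 57.1
```

Request:
{"name": "carry_out", "arguments": {
  "series": [
    [0,0,0,0,0,0],
    [0,0,0,0,0,0],
    [0,0,0,0,0,0],
    [0,0,0,0,0,0]
  ],
  "hand": 1
}}

```text
t: 8.8
tcp_pos: [0.7984, 0.1202, 0.0686]
ee_rot: [[0.121, 0.993, -0.0], [0.993, -0.121, -0.0], [-0.0, -0.0, -1.0]]
force: [-0.2, -0.1, 0.3]
width: 1.002
gripper_force: 0.0
```

Request:
{"name": "carry_out", "arguments": {
  "series": [
    [0,0,-0.1,0,0,0],
    [0,0,-0.2,0,0,0],
    [0,0,-0.24,0,0,0],
    [0,0,-0.24,0,0,0],
    [0,0,-0.24,0,0,0]
  ]
}}

```text
t: 9.3
tcp_pos: [0.7986, 0.1203, 0.2771]
ee_rot: [[0.121, 0.993, 0.002], [0.993, -0.121, 0.0], [0.0, 0.002, -1.0]]
force: [0.8, 0.2, -0.5]
width: 1.001
gripper_force: 0.0
```

```bash
python3 k.py; python3 - <<'E'
import json
from h import *
from scipy.optimize import least_squares
D=[json.loads(l) for l in open('st.jsonl')]+[dict(q=[1.121,.217,1.613,0,1.311,-.112],tcp_pos=[.207,.59,.228],ee_rot=[[-.943,.331,0],[.331,.943,0],[0,0,-1]])]
for d in D:
    q=d['q']; p=np.array(d['tcp_pos']); a=Ro.from_euler('z',-q[0]).apply(p); print(a.round(4),np.round(q,3))
E
```

```text
[0.7986 0.1203 0.2771] [0.063 0.582 1.039 0.    1.519 0.184] 9.3 [ 0.8  0.2 -0.5]
[0.5249 0.0701 0.2284] [-0.207  0.012  1.838  0.     1.291 -0.306]
[0.5976 0.0701 0.2277] [-0.376  0.169  1.67   0.     1.304 -0.253]
[0.6011 0.0701 0.0727] [-3.740e-01  3.470e-01  1.768e+00  1.000e-03  1.023e+00 -2.520e-01]
[0.805  0.07   0.0806] [ 0.062  0.723  1.193 -0.     1.224  0.184]
[0.8045 0.07   0.2771] [0.063 0.582 1.039 0.    1.519 0.184]
[0.6213 0.0701 0.228 ] [ 1.121  0.217  1.613  0.     1.311 -0.112]
```

```bash
cat > kin.py <<'E'
import json
from h import *
from scipy.optimize import least_squares
OFF=np.column_stack([[0,1,0],[-1,0,0],[0,0,1]]).astype(float)
def fk(q,P,sg=1):
    a1,L2,L3,e,z0,d6=P
    A=Ro.from_euler('z',q[0]).as_matrix(); B=A@Ro.from_euler('y',q[1]).as_matrix(); C=A@Ro.from_euler('y',q[1]+q[2]).as_matrix()
    R=C@Ro.from_euler('z',sg*q[3]).as_matrix()@Ro.from_euler('y',q[4]).as_matrix()@Ro.from_euler('z',q[5]).as_matrix()
    return A@[a1,.0701,z0]+B@[0,0,L2]+C@[e,0,L3]+R@[0,0,d6],R@OFF
def fit(sg=1):
    D=[json.loads(l) for l in open('st.jsonl')]
    f=lambda P:np.concatenate([fk(d['q'],P,sg)[0]-d['tcp_pos'] for d in D]+[(P[5:]-.2)*1e-5])
    r=least_squares(f,[0,.4,.4,0,.3,.2],x_scale=.1); re=[Ro.from_matrix(fk(d['q'],r.x,sg)[1].T@np.array(d['ee_rot'])).magnitude() for d in D]
    return r.x,np.abs(r.fun).max(),max(re)
lo=np.array([-2.75,-.78,.31,-1.13,.13,-2.58]);hi=np.array([2.75,2.1,2.55,4.27,2.63,2.58])
def ik(p,R,P,sg=1,seed=None):
    out=[]
    rng=np.random.default_rng(0)
    S=[seed] if seed is not None else [rng.uniform(lo,hi) for _ in range(30)]
    for s in S:
        def f(q):
            a,b=fk(q,P,sg); return np.r_[(a-p)*5,Ro.from_matrix(b.T@R).as_rotvec()]
        r=least_squares(f,np.clip(s,lo+.001,hi-.001),bounds=(lo,hi))
        if r.cost<1e-8 and not any(np.abs(r.x-o).max()<.05 for o in out): out.append(r.x)
    return out
E
python3 - <<'E'
from kin import *
for sg in (1,-1): print(fit(sg))
P=fit()[0]
for y in (1,-1):
  for dz in (0,):
    R=rot([-.03,-1,-.1],[0,0,y]); print('pick',y,[np.round(q,2).tolist() for q in ik([.592,.1,.05],R,P)])
    R2=rot([0.03,.24,-.97],[.127*-y,-y,-y*.24]); print('place',y,[np.round(q,2).tolist() for q in ik([.584,-.21,.165],R2,P)])
E
```

```text
(array([1.02818738e-05, 4.54531128e-01, 5.57681501e-01, 6.13543421e-02,
       2.81418425e-01, 2.94794944e-01]), np.float64(0.00010159519848192133), 4.758452060944458e-16)
(array([1.54650252e-05, 4.54546821e-01, 5.57672175e-01, 6.13313254e-02,
       2.74873535e-01, 2.88288628e-01]), np.float64(0.0001563634486740073), 0.001000372669861628)
pick 1 [[0.48, 0.99, 1.4, -1.12, 1.83, 2.48]]
place 1 [[-0.56, 0.31, 1.63, 0.23, 1.31, 1.06]]
pick -1 [[0.48, 0.99, 1.4, -1.12, 1.83, -0.66]]
place -1 [[-0.56, 0.31, 1.63, 0.23, 1.31, -2.08]]
```

```bash
python3 - <<'E'
from kin import *
P=fit()[0]
b=-.035
for d6 in (.27,.295):
 P2=P.copy(); P2[4]+=d6-P[5]; P2[5]=d6
 for al in (10,13):
  for bt in (0,8,15):
   for xo in (0,.02):
    a=np.radians(al);th=np.radians(bt)+(-b)*0
    z=[np.sin(th)*np.cos(a),-np.cos(th)*np.cos(a),-np.sin(a)]
    R=rot(z,[0,0,-1]); p=[.592+xo,.093,.061]
    for q in ik(p,R,P2): print(d6,al,bt,xo,np.round(q,2).tolist(),'wrist',(np.array(p)-d6*R[:,2]).round(3))
E
```

```text
0.27 10 0 0 [0.44, 0.86, 1.51, -1.13, 1.74, -0.69] wrist [0.592 0.359 0.108]
0.27 13 0 0 [0.44, 0.84, 1.52, -1.1, 1.7, -0.7] wrist [0.592 0.356 0.122]
0.27 13 0 0.02 [0.43, 0.86, 1.47, -1.11, 1.71, -0.72] wrist [0.612 0.356 0.122]
0.295 10 0 0 [0.48, 0.92, 1.46, -1.1, 1.76, -0.68] wrist [0.592 0.384 0.112]
0.295 10 0 0.02 [0.46, 0.94, 1.41, -1.11, 1.76, -0.7] wrist [0.612 0.384 0.112]
0.295 13 0 0 [0.47, 0.89, 1.48, -1.07, 1.72, -0.68] wrist [0.592 0.38  0.127]
0.295 13 0 0.02 [0.46, 0.91, 1.43, -1.08, 1.72, -0.71] wrist [0.612 0.38  0.127]
```

```bash
cat >> kin.py <<'E'
def check(targets,start=None,n=12):
    s=manip.state(); P=fit()[0]; p=np.array(s['tcp_pos']);R=np.array(s['ee_rot']);q=np.array(s['q'])
    if start: p,R,q=start
    for t in targets:
        rv=Ro.from_matrix(R.T@t[1]).as_rotvec()
        for i in range(1,n+1):
            a=i/n; r=ik(p+a*(np.array(t[0])-p),R@Ro.from_rotvec(a*rv).as_matrix(),P,seed=q)
            if not r: print('FAIL',i,n,np.round(q,2)); return
            q=r[0]
        p,R=np.array(t[0]),t[1]; print('wp',p,np.round(q,2))
    return p,R,q
def pick_R(al,bt=-2):
    a,b=np.radians(al),np.radians(bt); return rot([np.sin(b)*np.cos(a),-np.cos(b)*np.cos(a),-np.sin(a)],[0,0,-1])
E
python3 - <<'E'
from kin import *
R=pick_R(13)
Rm=pick_R(50)
T=[((.66,.17,.30),Rm),((.597,.19,.25),R),((.597,.175,.0655),R),((.594,.0945,.0655),R)]
check(T)
plan(T[:2],ang=7.5,step=.04)
E
```

```text
wp [0.66 0.17 0.3 ] [ 0.4   0.49  1.25 -0.63  1.71 -1.12]
wp [0.597 0.19  0.25 ] [ 0.58  0.72  1.32 -1.05  1.98 -0.92]
wp [0.597  0.175  0.0655] [ 0.56  0.97  1.31 -1.    1.84 -0.72]
wp [0.594  0.0945 0.0655] [ 0.47  0.9   1.45 -1.05  1.75 -0.69]
[0.012, -0.051, -0.008, 0.048, -0.052, -0.144]
[0.017, -0.05, -0.007, 0.048, -0.053, -0.144]
[0.022, -0.048, -0.006, 0.049, -0.052, -0.144]
[0.027, -0.046, -0.005, 0.048, -0.052, -0.144]
[0.032, -0.042, -0.005, 0.048, -0.052, -0.144]
[0.037, -0.038, -0.005, 0.048, -0.053, -0.144]
[0.04, -0.034, -0.004, 0.048, -0.052, -0.144]
[0.044, -0.03, -0.006, 0.049, -0.052, -0.144]
[0.047, -0.025, -0.006, 0.048, -0.053, -0.144]
[0.049, -0.019, -0.007, 0.048, -0.052, -0.144]
[0.05, -0.015, -0.009, 0.048, -0.052, -0.144]
[0.052, -0.008, -0.01, 0.048, -0.053, -0.145]
[0.051, -0.004, -0.012, 0.049, -0.052, -0.144]
[0.052, 0.002, -0.015, 0.048, -0.052, -0.144]
--
[0.064, 0.046, 0.027, 0.164, 0.0, 0.0]
[0.063, 0.049, 0.021, 0.165, 0.0, 0.0]
[0.064, 0.051, 0.014, 0.164, 0.0, 0.0]
[0.063, 0.052, 0.008, 0.165, 0.0, 0.0]
[0.064, 0.053, 0.001, 0.164, 0.0, 0.0]
--
end [0.597  0.1899 0.25  ] 21
```

Request:
{"name": "carry_out", "arguments": {
  "series": [
    [0.01,-0.05,-0.01,0.05,-0.05,-0.145],
    [0.02,-0.05,-0.01,0.05,-0.05,-0.145],
    [0.02,-0.05,-0.005,0.05,-0.05,-0.145],
    [0.03,-0.045,-0.005,0.05,-0.05,-0.145],
    [0.03,-0.04,-0.005,0.05,-0.05,-0.145],
    [0.035,-0.04,-0.005,0.05,-0.05,-0.145],
    [0.04,-0.035,-0.005,0.05,-0.05,-0.145],
    [0.045,-0.03,-0.005,0.05,-0.05,-0.145]
  ]
}}

```text
t: 10.1
tcp_pos: [0.7195, 0.1483, 0.29]
ee_rot: [[-0.735, 0.655, -0.177], [0.665, 0.645, -0.377], [-0.133, -0.394, -0.909]]
force: [-0.2, -0.4, 0.5]
width: 1.0
gripper_force: 0.0
```

```bash
python3 k.py; python3 - <<'E'
from kin import *
print(fit())
R=pick_R(13)
Rm=pick_R(50)
T=[((.66,.17,.30),Rm),((.597,.19,.25),R),((.597,.175,.0655),R),((.594,.0945,.0655),R)]
check(T)
plan(T[:3],ang=7.5,step=.04)
E
```

```text
[0.7195 0.1483 0.29  ] [ 0.243  0.614  1.019 -0.336  1.777 -0.589] 10.1 [-0.2 -0.4  0.5]
(array([2.10781383e-05, 4.54519667e-01, 5.57695600e-01, 6.14604985e-02,
       2.94652368e-01, 3.07916552e-01]), np.float64(0.00010137220164162242), 4.758452060944458e-16)
wp [0.66 0.17 0.3 ] [ 0.41  0.5   1.24 -0.63  1.71 -1.11]
wp [0.597 0.19  0.25 ] [ 0.59  0.75  1.3  -1.04  1.99 -0.91]
wp [0.597  0.175  0.0655] [ 0.57  1.    1.28 -0.99  1.85 -0.71]
wp [0.594  0.0945 0.0655] [ 0.48  0.92  1.42 -1.04  1.76 -0.69]
[0.047, -0.024, -0.006, 0.049, -0.055, -0.141]
[0.05, -0.019, -0.007, 0.049, -0.055, -0.141]
[0.051, -0.013, -0.008, 0.049, -0.055, -0.14]
[0.052, -0.009, -0.01, 0.048, -0.056, -0.141]
[0.051, -0.003, -0.012, 0.049, -0.055, -0.141]
[0.052, 0.002, -0.015, 0.049, -0.055, -0.141]
--
[0.064, 0.046, 0.027, 0.164, 0.0, 0.0]
[0.063, 0.049, 0.021, 0.165, 0.0, 0.0]
[0.064, 0.051, 0.014, 0.164, 0.0, 0.0]
[0.063, 0.052, 0.008, 0.165, 0.0, 0.0]
[0.064, 0.054, 0.0, 0.164, 0.0, 0.0]
--
[-0.001, 0.176, 0.056, 0.0, 0.0, 0.0]
[0.0, 0.177, 0.056, 0.0, 0.0, 0.0]
[-0.001, 0.176, 0.057, 0.0, 0.0, 0.0]
[0.0, 0.176, 0.056, 0.0, 0.0, 0.0]
[-0.001, 0.176, 0.056, 0.0, 0.0, 0.0]
--
end [0.5971 0.175  0.0656] 19
```

Request:
{"name": "carry_out", "arguments": {
  "series": [
    [0.05,-0.025,-0.005,0.05,-0.055,-0.14],
    [0.05,-0.02,-0.005,0.05,-0.055,-0.14],
    [0.05,-0.015,-0.01,0.05,-0.055,-0.14],
    [0.05,-0.01,-0.01,0.05,-0.055,-0.14],
    [0.05,0,-0.01,0.05,-0.055,-0.14],
    [0.05,0,-0.015,0.05,-0.055,-0.14]
  ]
}}

```text
t: 10.7
tcp_pos: [0.6601, 0.1699, 0.2996]
ee_rot: [[-0.999, 0.029, -0.025], [0.039, 0.762, -0.646], [0.001, -0.647, -0.763]]
force: [0.2, 0.1, -0.5]
width: 1.002
gripper_force: 0.0
```

Request:
{"name": "carry_out", "arguments": {
  "series": [
    [0.065,0.045,0.025,0.165,0,0],
    [0.065,0.05,0.02,0.165,0,0],
    [0.065,0.05,0.015,0.165,0,0],
    [0.065,0.05,0.01,0.165,0,0],
    [0.065,0.055,0,0.165,0,0],
    [0,0,0,0,0,0]
  ]
}}

```text
t: 11.3
tcp_pos: [0.5928, 0.1902, 0.2418]
ee_rot: [[-0.999, -0.004, -0.043], [0.041, 0.214, -0.976], [0.013, -0.977, -0.213]]
force: [-0.8, 0.1, -0.8]
width: 0.999
gripper_force: 0.0
```

```bash
python3 k.py; python3 - <<'E'
from kin import *
print(fit())
R=pick_R(13)
T=[((.597,.15,.10),R),((.597,.15,.0655),R,.02),((.594,.0945,.0655),R,.02)]
check(T)
plan(T,ang=7.5,step=.04)
ct,cw=cams.calibration('top'),cams.calibration('wrist')
cv2.imwrite('pics/t2.png',cams.camera('top'));cv2.imwrite('pics/w2.png',cams.camera('wrist'))
cv2.imwrite('pics/c2.png',np.vstack([cv2.imread('pics/t2.png')[60:320,120:560],cv2.resize(cv2.imread('pics/w2.png'),(440,275))]))
E
```

```text
[0.5928 0.1902 0.2418] [ 0.591  0.76   1.301 -1.041  1.994 -0.907] 11.3 [-0.8  0.1 -0.8]
(array([-6.85572118e-05,  4.54557172e-01,  5.57745733e-01,  6.13592989e-02,
        2.94402619e-01,  3.07788609e-01]), np.float64(0.00010143443985773104), 6.112695765275968e-16)
wp [0.597 0.15  0.1  ] [ 0.54  0.92  1.34 -1.01  1.84 -0.74]
wp [0.597  0.15   0.0655] [ 0.54  0.97  1.32 -1.    1.82 -0.7 ]
wp [0.594  0.0945 0.0655] [ 0.48  0.92  1.42 -1.04  1.76 -0.69]
[-0.01, 0.162, 0.087, -0.004, -0.003, 0.003]
[-0.009, 0.163, 0.087, -0.004, -0.002, 0.004]
[-0.008, 0.162, 0.087, -0.003, -0.003, 0.003]
[-0.008, 0.161, 0.088, -0.004, -0.003, 0.004]
--
[0.0, 0.084, 0.02, 0.0, 0.0, 0.0]
[0.0, 0.084, 0.019, 0.0, 0.0, 0.0]
--
[0.002, -0.021, 0.09, 0.0, 0.0, 0.0]
[0.002, -0.02, 0.091, 0.0, 0.0, 0.0]
[0.002, -0.021, 0.09, 0.0, 0.0, 0.0]
--
end [0.5939 0.0945 0.0655] 12
```

View pics/c2.png

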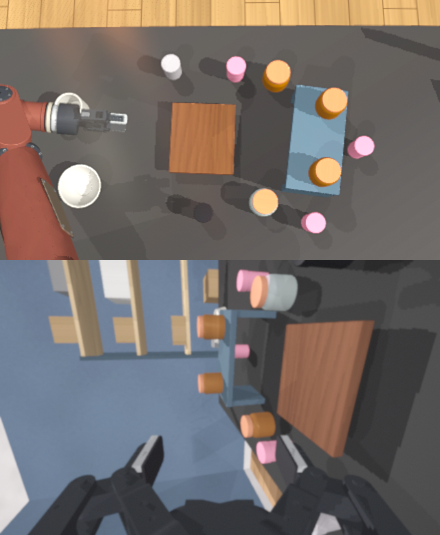

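The crop shows the tin standing upright at (171,67), clear of everything. The board is unmoved, and the gripper is lined up on its far long edge.

Request:
{"name": "carry_out", "arguments": {
  "series": [
    [-0.01,0.16,0.085,0,0,0],
    [-0.01,0.16,0.09,0,0,0],
    [-0.01,0.16,0.085,-0.01,-0.01,0.01],
    [-0.01,0.16,0.09,-0.005,0,0.005],
    [0,0,0,0,0,0],
    [0,0.08,0.02,0,0,0],
    [0,0.08,0.02,0,0,0],
    [0,0,0,0,0,0]
  ]
}}

```text
t: 12.2
tcp_pos: [0.6027, 0.1487, 0.0739]
ee_rot: [[-0.999, 0.02, -0.034], [0.038, 0.23, -0.972], [-0.011, -0.973, -0.231]]
force: [-0.5, 0.1, -0.1]
width: 1.001
gripper_force: 0.0
```

```bash
python3 k.py; python3 - <<'E'
from kin import *
s=manip.state();print(np.round(s['ee_rot'],3))
R=pick_R(13)
plan([((.594,.15,.0655),R,.02),((.594,.0945,.0655),R,.015)],ang=7.5)
c=cams.calibration('wrist');c=cams.calibration('top');im=cams.camera('top');cv2.imwrite('pics/t3.png',im)
cv2.imwrite('pics/s3.png',cams.camera('side'))
S=cv2.imread('pics/s3.png')
h=cv2.cvtColor(S,cv2.COLOR_BGR2HSV)
cv2.imwrite('pics/c3.png',cv2.resize(S[100:260,180:400],None,fx=3,fy=3))
E
```

```text
[0.6027 0.1487 0.0739] [ 0.539  0.962  1.318 -1.005  1.825 -0.707] 12.2 [-0.5  0.1 -0.1]
[[-0.999  0.02  -0.034]
 [ 0.038  0.23  -0.972]
 [-0.011 -0.973 -0.231]]
[0.044, 0.041, 0.005, 0.007, -0.001, -0.015]
--
[-0.002, -0.016, 0.068, 0.0, 0.0, 0.0]
[-0.003, -0.015, 0.067, 0.0, 0.0, 0.0]
[-0.002, -0.016, 0.068, 0.0, 0.0, 0.0]
[-0.003, -0.015, 0.067, 0.0, 0.0, 0.0]
--
end [0.5941 0.0946 0.0655] 7
```

View pics/c3.png

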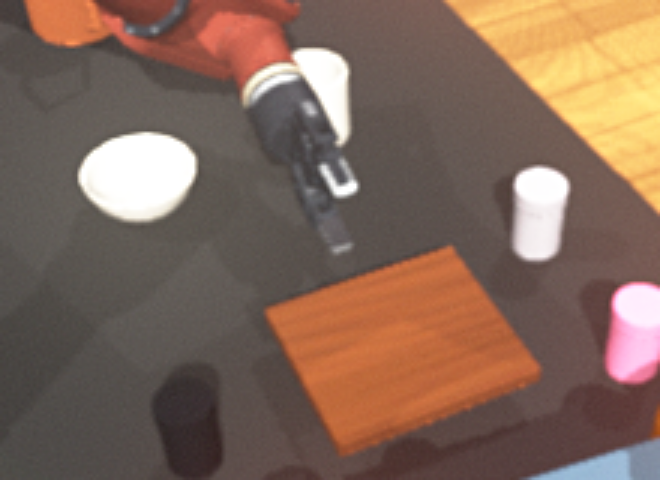

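The side crop shows the open gripper in front of the board's far edge, with the lower finger near the counter. The bowl and mug are clear. Next I'll slide in.

Request:
{"name": "carry_out", "arguments": {
  "series": [
    [0.045,0.04,0.005,0.007,0,-0.015],
    [0,0,0,0,0,0]
  ]
}}

```text
t: 12.5
tcp_pos: [0.5924, 0.1501, 0.0658]
ee_rot: [[-0.999, 0.006, -0.034], [0.035, 0.224, -0.974], [0.002, -0.975, -0.224]]
force: [-0.6, -0.8, 0.2]
width: 1.003
gripper_force: 0.0
```

Request:
{"name": "carry_out", "arguments": {
  "series": [
    [0,-0.015,0.07,0,0,0],
    [0,-0.015,0.07,0,0,0],
    [0,-0.015,0.07,0,0,0],
    [0,-0.015,0.065,0,0,0],
    [0,0,0,0,0,0]
  ]
}}

```text
t: 13.0
tcp_pos: [0.5915, 0.0908, 0.0662]
ee_rot: [[-0.999, 0.008, -0.037], [0.038, 0.224, -0.974], [0.0, -0.975, -0.224]]
force: [0.1, 0.4, -0.3]
width: 1.003
gripper_force: 0.0
```

```bash
python3 k.py; python3 - <<'E'
from kin import *
s=manip.state();print(np.round(s['ee_rot'],3),np.round(s['ft_torque'],2))
cv2.imwrite('pics/s4.png',cams.camera('side'));cv2.imwrite('pics/w4.png',cams.camera('wrist'))
a=cv2.resize(cv2.imread('pics/s4.png')[130:260,230:400],None,fx=3,fy=3);b=cv2.resize(cv2.imread('pics/w4.png'),None,fx=.45,fy=.45)
b=cv2.copyMakeBorder(b,0,a.shape[0]-b.shape[0],0,0,0);cv2.imwrite('pics/c4.png',np.hstack([a,b]))
E
```

```text
[0.5915 0.0908 0.0662] [ 0.477  0.918  1.431 -1.041  1.757 -0.682] 13.0 [ 0.1  0.4 -0.3]
[[-0.999  0.008 -0.037]
 [ 0.038  0.224 -0.974]
 [ 0.    -0.975 -0.224]] [ 0.45 -0.05  0.06]
```

View pics/c4.png

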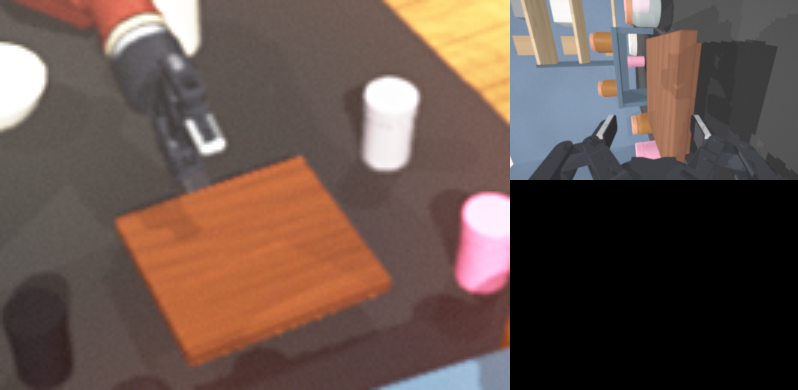

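The lower finger is under the far edge, near its middle, with no contact force. I'll back off 3 mm and close.

Request:
{"name": "carry_out", "arguments": {
  "series": [
    [0,0,-0.015,0,0,0],
    [0,0,0,0,0,0],
    [0,0,0,0,0,0],
    [0,0,0,0,0,0],
    [0,0,0,0,0,0],
    [0,0,0,0,0,0],
    [0,0,0,0,0,0],
    [0,0,0,0,0,0]
  ],
  "hand": -1,
  "squeeze": 80
}}

```text
t: 13.9
tcp_pos: [0.5921, 0.0965, 0.0669]
ee_rot: [[-0.999, 0.009, -0.034], [0.035, 0.224, -0.974], [-0.001, -0.974, -0.224]]
force: [-0.6, 3.3, -1.2]
width: 0.175
gripper_force: 79.2
```

Request:
{"name": "carry_out", "arguments": {
  "series": [
    [0,0,0,0,0,0],
    [0,0,0,0,0,0]
  ]
}}

```text
t: 14.1
tcp_pos: [0.5921, 0.0965, 0.0669]
ee_rot: [[-0.999, 0.009, -0.034], [0.035, 0.224, -0.974], [-0.001, -0.974, -0.224]]
force: [-0.3, 3.4, -1.3]
width: 0.179
gripper_force: 79.2
```

```bash
cat >> kin.py <<'E'
n=np.array([-.1275,-.9918,0]);e=np.array([.9918,-.1275,0]);M=np.array([.585,-.2075,0]);Z=np.array([0,0,1.])
def place(lean,xin,z,along=0):
    t=np.radians(lean);u=np.sin(t)*n+np.cos(t)*Z; R=rot(-u,-(np.cos(t)*n-np.sin(t)*Z)); return M+n*xin+e*along+Z*z,R
E
python3 - <<'E'
from kin import *
s=manip.state();p=s['tcp_pos'];R=np.array(s['ee_rot'])
a,Rp=place(14,-.03,.21); b,_=place(14,-.004,.165)
T=[((.592,.10,.15),R,.02),((.592,.08,.29),Rp),(a,Rp),(b,Rp)]
check(T)
plan(T[:2],ang=6,step=.04)
E
```

```text
wp [0.592 0.1   0.15 ] [ 0.49  0.79  1.46 -1.05  1.81 -0.77]
wp [0.592 0.08  0.29 ] [-0.11  0.09  1.66  0.25  1.39 -1.6 ]
wp [ 0.588825 -0.177746  0.21    ] [-0.52  0.25  1.62  0.23  1.37 -2.02]
wp [ 0.58551   -0.2035328  0.165    ] [-0.56  0.31  1.64  0.23  1.3  -2.08]
[0.0, -0.08, -0.022, 0.0, 0.0, 0.0]
[0.0, -0.08, -0.022, 0.0, 0.0, 0.0]
[0.001, -0.081, -0.022, 0.0, 0.0, 0.0]
[0.0, -0.08, -0.022, 0.0, 0.0, 0.0]
[0.0, -0.08, -0.022, 0.0, 0.0, 0.0]
--
[0.0, -0.044, -0.004, -0.126, 0.004, 0.007]
[-0.001, -0.044, -0.008, -0.127, 0.005, 0.007]
[0.0, -0.042, -0.012, -0.126, 0.004, 0.007]
[-0.001, -0.041, -0.017, -0.126, 0.004, 0.007]
[-0.001, -0.039, -0.02, -0.127, 0.005, 0.007]
[-0.001, -0.037, -0.024, -0.126, 0.004, 0.007]
[-0.002, -0.034, -0.028, -0.126, 0.005, 0.007]
[-0.001, -0.032, -0.031, -0.127, 0.004, 0.007]
[-0.001, -0.028, -0.034, -0.126, 0.004, 0.007]
[-0.002, -0.024, -0.037, -0.126, 0.005, 0.007]
[-0.001, -0.021, -0.039, -0.127, 0.004, 0.007]
[-0.002, -0.017, -0.041, -0.126, 0.005, 0.007]
[-0.001, -0.013, -0.042, -0.126, 0.004, 0.006]
[-0.001, -0.009, -0.044, -0.127, 0.004, 0.007]
[-0.001, -0.004, -0.043, -0.126, 0.005, 0.007]
[-0.001, 0.001, -0.045, -0.126, 0.004, 0.007]
--
end [0.592  0.0801 0.2901] 23
```

Request:
{"name": "carry_out", "arguments": {
  "series": [
    [0,-0.03,-0.01,0,0,0],
    [0,-0.07,-0.02,0,0,0],
    [0,-0.1,-0.025,0,0,0],
    [0,-0.1,-0.025,0,0,0],
    [0,-0.1,-0.025,0,0,0],
    [0,0,0,0,0,0]
  ],
  "hand": -1,
  "squeeze": 115
}}

```text
t: 14.7
tcp_pos: [0.5937, 0.0995, 0.1534]
ee_rot: [[-0.999, 0.015, -0.033], [0.035, 0.226, -0.973], [-0.007, -0.974, -0.227]]
force: [0.9, 0.4, -4.9]
width: 0.162
gripper_force: 113.4
```

```bash
python3 k.py; python3 - <<'E'
from kin import *
s=manip.state();print(np.round(s['ft_torque'],2),s['width'],s['gripper_force'])
cv2.imwrite('pics/s5.png',cams.camera('side'));cv2.imwrite('pics/w5.png',cams.camera('wrist'))
a=cv2.resize(cv2.imread('pics/s5.png')[100:270,220:390],None,fx=2.4,fy=2.4);b=cv2.resize(cv2.imread('pics/w5.png'),None,fx=.6,fy=.6)
b=cv2.copyMakeBorder(b,0,a.shape[0]-b.shape[0],0,0,0);cv2.imwrite('pics/c5.png',np.hstack([a,b]))
E
```

```text
[0.5937 0.0995 0.1534] [ 0.487  0.782  1.456 -1.056  1.813 -0.771] 14.7 [ 0.9  0.4 -4.9]
[ 1.79 -0.1   0.14] 0.16151711653337997 113.43123631551862
```

View pics/c5.png

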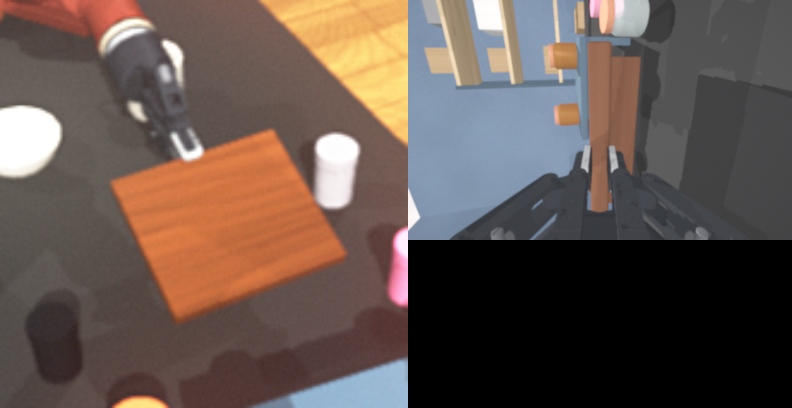

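The board is held clear of the counter by the middle of its long edge, and it weighs about 0.5 kg. Next I'll turn it upright.

Request:
{"name": "carry_out", "arguments": {
  "series": [
    [0,-0.045,-0.005,-0.125,0.005,0.007],
    [0,-0.045,-0.01,-0.125,0.005,0.007],
    [0,-0.045,-0.01,-0.125,0.005,0.007],
    [0,-0.04,-0.015,-0.125,0.005,0.007],
    [0,-0.04,-0.02,-0.125,0.005,0.007],
    [0,-0.035,-0.025,-0.125,0.005,0.007],
    [0,-0.035,-0.03,-0.125,0.005,0.007],
    [0,-0.03,-0.03,-0.125,0.005,0.007]
  ]
}}

```text
t: 15.6
tcp_pos: [0.589, 0.0891, 0.2185]
ee_rot: [[-0.996, 0.08, -0.034], [0.086, 0.845, -0.527], [-0.013, -0.528, -0.849]]
force: [0.4, -0.1, -4.5]
width: 0.154
gripper_force: 113.0
```

Request:
{"name": "carry_out", "arguments": {
  "series": [
    [0,-0.03,-0.035,-0.125,0.005,0.007],
    [0,-0.025,-0.035,-0.125,0.005,0.007],
    [0,-0.02,-0.04,-0.125,0.005,0.007],
    [0,-0.02,-0.04,-0.125,0.005,0.007],
    [0,-0.015,-0.04,-0.125,0.005,0.007],
    [0,-0.01,-0.045,-0.125,0.005,0.007],
    [0,-0.005,-0.045,-0.125,0.005,0.007],
    [0,0,-0.045,-0.125,0.005,0.007]
  ]
}}

```text
t: 16.4
tcp_pos: [0.5862, 0.0775, 0.2883]
ee_rot: [[-0.991, 0.131, 0.017], [0.131, 0.966, 0.225], [0.013, 0.225, -0.974]]
force: [-0.1, 0.6, -4.8]
width: 0.159
gripper_force: 113.0
```

```bash
python3 k.py; python3 - <<'E'
from kin import *
s=manip.state();print(np.round(s['ee_rot'],3),np.round(place(14,0,0)[1],3))
a,Rp=place(14,-.04,.22);b,_=place(14,-.015,.20)
T=[(a,Rp),(b,Rp,.03)]
check(T);plan(T,ang=7,step=.04)
cams.camera('wrist')
cv2.imwrite('pics/t6.png',cams.camera('top'));cv2.imwrite('pics/w6.png',cams.camera('wrist'));cv2.imwrite('pics/s6.png',cams.camera('side'))
a=cv2.resize(cv2.imread('pics/s6.png')[80:320,180:460],None,fx=1.4,fy=1.4);b=cv2.resize(cv2.imread('pics/w6.png'),None,fx=.6,fy=.6)
b=cv2.copyMakeBorder(b,0,a.shape[0]-b.shape[0],0,0,0);cv2.imwrite('pics/c6.png',np.hstack([a,b]))
E
```

```text
[0.5862 0.0775 0.2883] [-0.106  0.085  1.663  0.231  1.405 -1.584] 16.4 [-0.1  0.6 -4.8]
[[-0.991  0.131  0.017]
 [ 0.131  0.966  0.225]
 [ 0.013  0.225 -0.974]] [[-0.992  0.124  0.031]
 [ 0.128  0.962  0.24 ]
 [-0.     0.242 -0.97 ]]
wp [ 0.5901   -0.167828  0.22    ] [-0.51  0.24  1.62  0.23  1.38 -2.  ]
wp [ 0.5869125 -0.192623   0.2      ] [-0.54  0.27  1.62  0.23  1.36 -2.05]
[-0.026, -0.18, 0.008, -0.003, -0.002, -0.001]
[-0.027, -0.18, 0.008, -0.003, -0.002, -0.001]
[-0.026, -0.18, 0.007, -0.003, -0.002, -0.002]
[-0.025, -0.18, 0.007, -0.003, -0.003, -0.001]
[-0.026, -0.18, 0.007, -0.004, -0.002, -0.001]
[-0.025, -0.18, 0.006, -0.003, -0.002, -0.001]
[-0.026, -0.18, 0.006, -0.003, -0.002, -0.001]
--
[0.0, -0.073, 0.033, 0.0, 0.0, 0.0]
[0.0, -0.072, 0.034, 0.0, 0.0, 0.0]
--
end [ 0.587  -0.1926  0.1999] 11
```

View pics/c6.png

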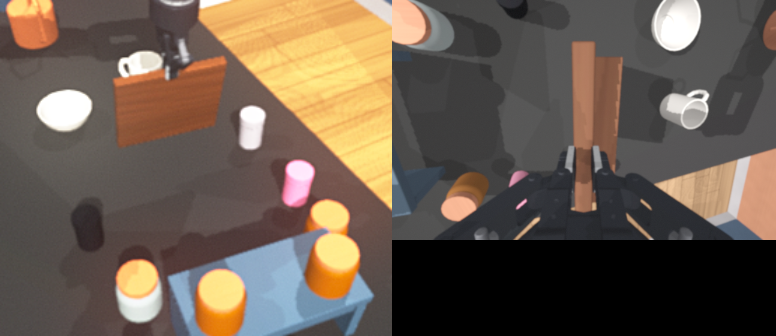

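```bash
cat > seg.py <<'E'
from kin import *
from scipy.optimize import minimize
# slab corners in tool frame: along x, thickness y, down z. params d(mm),along(mm),gam(deg in-plane),tau(deg about tool x),yaw(deg about z)
def slab(v):
    d,al,g,t,yw=v; C=np.array([[sx*.1,sy*.009,sz*.09] for sx in(-1,1) for sy in(-1,1) for sz in(-1,1)])+[0,0,.09-d/1000]
    C=Ro.from_euler('zxy',[yw,t,g],degrees=True).apply(C); C[:,0]+=al/1000; return C
def mask(im,box):
    h=cv2.cvtColor(im,cv2.COLOR_BGR2HSV);m=(((h[...,0]<16)|(h[...,0]>172))&(h[...,1]>90)&(h[...,2]>40)).astype(np.uint8)
    z=np.zeros_like(m);x0,y0,x1,y1=box;z[y0:y1,x0:x1]=m[y0:y1,x0:x1]
    cn=max(cv2.findContours(z,0,2)[0],key=cv2.contourArea);return cv2.convexHull(cn)[:,0].astype(float)
def fitboard(views,s,free=(0,1,2,3),v0=(15,0,0,0,0)):
    p=np.array(s['tcp_pos']);R=np.array(s['ee_rot'])
    def sd(poly,pts): return [cv2.pointPolygonTest(poly.astype(np.float32).reshape(-1,1,2),tuple(map(float,q)),True) for q in pts]
    def res(x):
        v=list(v0)
        for i,k in enumerate(free): v[k]=x[i]
        W=p+slab(v)@R.T; out=[]
        for c,h in views:
            H=cv2.convexHull(proj(c,W).astype(np.float32))[:,0]; 
            per=lambda P:np.concatenate([np.linspace(P[i],P[(i+1)%len(P)],12)[:-1] for i in range(len(P))])
            out+=sd(H,h[::1])+sd(h,per(H))
        return np.clip(out,-4,4)
    r=least_squares(res,[v0[k] for k in free],diff_step=1e-2,x_scale=[3]*len(free)); 
    r=least_squares(res,r.x+1e-3,diff_step=3e-2,x_scale=[3]*len(free),loss='soft_l1')
    return r.x,np.sqrt((r.fun**2).mean())
E
python3 - <<'E'
from seg import *
s=manip.state(); S=cv2.imread('pics/s6.png'); c=cams.calibration('side')
h=mask(S,(255,115,345,190)); print(h.min(0),h.max(0))
W=np.array(s['tcp_pos'])+slab((15,0,0,0,0))@np.array(s['ee_rot']).T; P=proj(c,W);print(P.min(0).round(1),P.max(0).round(1))
print(np.round(fitboard([(c,h)],s)[0],2),fitboard([(c,h)],s)[1]); print(np.round(fitboard([(c,h)],s,(0,1,2))[0],2))
cv2.imwrite('pics/dbg.png',S)
E
```

```text
[260. 119.] [342. 185.]
[258.3 117.5] [340.9 184.1]
[ 8.68 -4.16  0.12  0.74] 0.23526966086519022
[ 7.71 -4.47  0.12]
```

Request:
{"name": "carry_out", "arguments": {
  "series": [
    [-0.025,-0.16,0.005,-0.004,-0.002,0],
    [-0.025,-0.18,0.01,-0.004,-0.003,0],
    [-0.025,-0.18,0.005,-0.004,-0.003,-0.002],
    [-0.025,-0.18,0.005,-0.004,-0.003,-0.002],
    [-0.025,-0.18,0.005,-0.004,-0.003,-0.002],
    [-0.025,-0.18,0.005,-0.004,-0.003,-0.002],
    [-0.025,-0.18,0.005,-0.003,-0.002,-0.002],
    [0,0,0,0,0,0]
  ]
}}

```text
t: 17.4
tcp_pos: [0.5906, -0.1668, 0.2208]
ee_rot: [[-0.992, 0.125, 0.036], [0.13, 0.962, 0.238], [-0.005, 0.241, -0.971]]
force: [-0.3, 0.6, -4.4]
width: 0.158
gripper_force: 113.3
```

```bash
python3 k.py; python3 - <<'E'
from kin import *
s=manip.state();print(np.round(s['ee_rot'],3))
a,Rp=place(14,-.015,.20,-.003);b,_=place(14,-.006,.175,-.003)
T=[(a,Rp),(b,Rp,.015)]
check(T);plan(T,ang=7,step=.03)
E
```

```text
[ 0.5906 -0.1668  0.2208] [-0.505  0.235  1.623  0.233  1.375 -2.002] 17.4 [-0.3  0.6 -4.4]
[[-0.992  0.125  0.036]
 [ 0.13   0.962  0.238]
 [-0.005  0.241 -0.971]]
wp [ 0.5839371 -0.1922405  0.2      ] [-0.54  0.27  1.63  0.23  1.36 -2.05]
wp [ 0.5827896 -0.2011667  0.175    ] [-0.56  0.3   1.64  0.23  1.32 -2.07]
[0.009, -0.076, 0.035, -0.001, 0.003, -0.001]
[0.008, -0.076, 0.034, 0.0, 0.004, -0.001]
--
[0.0, -0.037, 0.055, 0.0, 0.0, 0.0]
[0.0, -0.036, 0.056, 0.0, 0.0, 0.0]
--
end [ 0.5828 -0.2011  0.1749] 6
```

Request:
{"name": "carry_out", "arguments": {
  "series": [
    [0.01,-0.075,0.035,0,0.004,-0.001],
    [0.01,-0.075,0.035,0,0.003,-0.001],
    [0,-0.035,0.055,0,0,0],
    [0,-0.035,0.055,0,0,0],
    [0,0,0,0,0,0],
    [0,0,0,0,0,0]
  ]
}}

```text
t: 18.0
tcp_pos: [0.584, -0.1954, 0.1782]
ee_rot: [[-0.992, 0.12, 0.035], [0.125, 0.962, 0.245], [-0.005, 0.247, -0.969]]
force: [-0.4, 0.2, -4.8]
width: 0.158
gripper_force: 113.4
```

```bash
python3 k.py; python3 - <<'E'
from seg import *
s=manip.state(); print(np.round(s['ee_rot'],3))
S=cams.camera('side');T=cams.camera('top');w=cams.camera('wrist');cv2.imwrite('pics/s7.png',S);cv2.imwrite('pics/t7.png',T);cv2.imwrite('pics/w7.png',w)
# board ends along e at top edge height, in top view & side: wood pixels
W=np.array(s['tcp_pos'])+slab((12,0,0,0,0))@np.array(s['ee_rot']).T
for nm,im in (('top',T),('side',S)): 
    c=cams.calibration(nm); P=proj(c,W); print(nm,P.round(1).tolist())
a=cv2.resize(S[150:330,260:440],None,fx=2.2,fy=2.2);b=cv2.resize(T[120:270,340:490],(396,396));cv2.imwrite('pics/c7.png',np.hstack([a,b]))
E
```

```text
[ 0.584  -0.1954  0.1782] [-0.552  0.289  1.641  0.236  1.319 -2.07 ] 18.0 [-0.4  0.2 -4.8]
[[-0.992  0.12   0.035]
 [ 0.125  0.962  0.245]
 [-0.005  0.247 -0.969]]
top [[416.7, 153.6], [391.9, 167.2], [410.2, 152.3], [386.1, 166.1], [409.2, 231.1], [384.7, 235.3], [402.5, 230.1], [378.8, 234.4]]
side [[400.2, 229.2], [381.5, 259.4], [396.6, 222.3], [378.6, 253.3], [315.2, 256.2], [309.5, 283.5], [312.2, 248.5], [307.0, 276.9]]
```

Request:
{"name": "carry_out", "arguments": {
  "series": [
    [0,-0.005,0.015,0,0,0],
    [0,-0.005,0.015,0,0,0],
    [0,0,0,0,0,0]
  ]
}}

```text
t: 18.45
tcp_pos: [0.584, -0.1964, 0.1721]
ee_rot: [[-0.992, 0.12, 0.036], [0.125, 0.962, 0.244], [-0.005, 0.246, -0.969]]
force: [0.2, -0.2, -5.1]
width: 0.158
gripper_force: 113.4
```

Request:
{"name": "carry_out", "arguments": {
  "series": [
    [0,-0.003,0.01,0,0,0],
    [0,-0.003,0.01,0,0,0],
    [0,0,0,0,0,0]
  ]
}}

```text
t: 18.75
tcp_pos: [0.5845, -0.1969, 0.1685]
ee_rot: [[-0.992, 0.12, 0.037], [0.125, 0.962, 0.243], [-0.006, 0.246, -0.969]]
force: [-0.5, -0.2, -5.6]
width: 0.157
gripper_force: 113.4
```

Request:
{"name": "carry_out", "arguments": {
  "series": [
    [0,-0.002,0.008,0,0,0],
    [0,0,0,0,0,0]
  ]
}}

```text
t: 18.95
tcp_pos: [0.5848, -0.1973, 0.1683]
ee_rot: [[-0.992, 0.119, 0.038], [0.125, 0.962, 0.243], [-0.007, 0.245, -0.969]]
force: [-1.8, -0.1, 1.2]
width: 0.161
gripper_force: 114.2
```

Request:
{"name": "carry_out", "arguments": {
  "series": [
    [0,-0.002,0.008,0,0,0],
    [0,0,0,0,0,0]
  ]
}}

```text
t: 19.15
tcp_pos: [0.5849, -0.1977, 0.1681]
ee_rot: [[-0.992, 0.119, 0.038], [0.125, 0.962, 0.242], [-0.008, 0.245, -0.969]]
force: [-4.3, -1.1, 7.1]
width: 0.161
gripper_force: 115.0
```

Request:
{"name": "carry_out", "arguments": {
  "series": [
    [0,-0.002,0.008,0,0,0],
    [0,0,0,0,0,0]
  ]
}}

```text
t: 19.35
tcp_pos: [0.585, -0.1981, 0.168]
ee_rot: [[-0.992, 0.119, 0.038], [0.124, 0.962, 0.242], [-0.008, 0.244, -0.97]]
force: [-5.9, -1.5, 12.4]
width: 0.157
gripper_force: 115.6
```

Request:
{"name": "carry_out", "arguments": {
  "series": [
    [0,0.008,-0.03,0,0.005,0],
    [0.015,-0.017,-0.004,0,0.005,0],
    [0,-0.017,-0.004,0,0,0],
    [0,0,0,0,0,0],
    [0,0,0,0,0,0]
  ]
}}

```text
t: 19.85
tcp_pos: [0.5801, -0.203, 0.1687]
ee_rot: [[-0.992, 0.12, 0.028], [0.123, 0.962, 0.245], [0.003, 0.247, -0.969]]
force: [0.7, 0.4, -3.8]
width: 0.159
gripper_force: 113.4
```

```bash
python3 k.py; python3 - <<'E'
from seg import *
s=manip.state(); print(np.round(s['ee_rot'],3)); d=np.array(s['tcp_pos'])-M; print('xin',d@n,'along',d@e)
S=cams.camera('side');T=cams.camera('top');cv2.imwrite('pics/s8.png',S);cv2.imwrite('pics/t8.png',T)
E
```

```text
[ 0.5801 -0.203   0.1687] [-0.564  0.303  1.643  0.232  1.313 -2.083] 19.85 [ 0.7  0.4 -3.8]
[[-0.992  0.12   0.028]
 [ 0.123  0.962  0.245]
 [ 0.003  0.247 -0.969]]
xin -0.0038843802912425325 along -0.005414472877904689
```

Request:
{"name": "carry_out", "arguments": {
  "series": [
    [0,0.003,-0.01,0,-0.002,0.006],
    [0,-0.01,-0.0025,0,0,0],
    [0,0,0,0,0,0]
  ]
}}

```text
t: 20.25
tcp_pos: [0.5804, -0.2056, 0.1718]
ee_rot: [[-0.992, 0.124, 0.031], [0.128, 0.961, 0.243], [0.001, 0.245, -0.969]]
force: [0.8, -0.2, -6.1]
width: 0.155
gripper_force: 113.4
```

Request:
{"name": "carry_out", "arguments": {
  "series": [
    [0,-0.01,-0.0025,0,0,0],
    [0,0,0,0,0,0]
  ]
}}

```text
t: 20.45
tcp_pos: [0.58, -0.2076, 0.1717]
ee_rot: [[-0.992, 0.125, 0.031], [0.128, 0.961, 0.244], [0.001, 0.246, -0.969]]
force: [0.9, 0.5, -3.9]
width: 0.157
gripper_force: 113.4
```

Request:
{"name": "carry_out", "arguments": {
  "series": [
    [0,-0.007,-0.002,0,0,0],
    [0,0,0,0,0,0]
  ]
}}

```text
t: 20.65
tcp_pos: [0.5798, -0.2088, 0.1717]
ee_rot: [[-0.992, 0.125, 0.03], [0.128, 0.961, 0.244], [0.001, 0.246, -0.969]]
force: [-0.3, -0.4, -4.5]
width: 0.159
gripper_force: 113.4
```

Request:
{"name": "carry_out", "arguments": {
  "series": [
    [0,-0.008,-0.002,0,0,0],
    [0,0,0,0,0,0]
  ]
}}

```text
t: 20.85
tcp_pos: [0.5797, -0.2095, 0.1717]
ee_rot: [[-0.992, 0.125, 0.03], [0.128, 0.961, 0.246], [0.001, 0.248, -0.969]]
force: [-1.1, 3.4, -5.7]
width: 0.16
gripper_force: 113.3
```

Request:
{"name": "carry_out", "arguments": {
  "series": [
    [0,-0.007,-0.002,0,0,0],
    [0,0,0,0,0,0]
  ]
}}

```text
t: 21.05
tcp_pos: [0.5796, -0.21, 0.1717]
ee_rot: [[-0.992, 0.124, 0.03], [0.128, 0.96, 0.248], [0.002, 0.25, -0.968]]
force: [1.8, 5.0, -4.6]
width: 0.153
gripper_force: 113.2
```

Request:
{"name": "carry_out", "arguments": {
  "series": [
    [0,-0.007,-0.002,0,0,0],
    [0,0,0,0,0,0]
  ]
}}

```text
t: 21.25
tcp_pos: [0.5795, -0.2104, 0.1717]
ee_rot: [[-0.992, 0.124, 0.03], [0.128, 0.96, 0.25], [0.002, 0.252, -0.968]]
force: [2.2, 7.3, -4.8]
width: 0.163
gripper_force: 113.2
```

Request:
{"name": "carry_out", "arguments": {
  "series": [
    [0,0.005,0.0115,0,0,0],
    [0,-0.001,0.0075,0,0,0],
    [0,0,0,0,0,0]
  ]
}}

```text
t: 21.55
tcp_pos: [0.5802, -0.2096, 0.1696]
ee_rot: [[-0.992, 0.124, 0.032], [0.128, 0.96, 0.248], [0.0, 0.25, -0.968]]
force: [1.0, 6.2, -1.7]
width: 0.156
gripper_force: 113.7
```

Request:
{"name": "carry_out", "arguments": {
  "series": [
    [0,-0.001,0.005,0,0,0],
    [0,0,0,0,0,0]
  ]
}}

```text
t: 21.75
tcp_pos: [0.5803, -0.2094, 0.169]
ee_rot: [[-0.992, 0.124, 0.032], [0.128, 0.96, 0.248], [0.0, 0.25, -0.968]]
force: [0.1, 5.7, 0.5]
width: 0.158
gripper_force: 113.9
```

Request:
{"name": "carry_out", "arguments": {
  "series": [
    [0,0,0.007,0,0,0],
    [0,0,0,0,0,0]
  ]
}}

```text
t: 21.95
tcp_pos: [0.5804, -0.2093, 0.1684]
ee_rot: [[-0.992, 0.123, 0.032], [0.128, 0.96, 0.248], [0.0, 0.25, -0.968]]
force: [-0.7, 6.1, 0.8]
width: 0.159
gripper_force: 114.2
```

```bash
python3 k.py; python3 - <<'E'
from seg import *
s=manip.state(); d=np.array(s['tcp_pos'])-M; print('xin',d@n,'along',d@e)
S=cams.camera('side');T=cams.camera('top');cv2.imwrite('pics/s9.png',S);cv2.imwrite('pics/t9.png',T)
a=cv2.resize(S[150:330,260:440],None,fx=2.2,fy=2.2);b=cv2.resize(T[120:270,340:490],(396,396));cv2.imwrite('pics/c9.png',np.hstack([a,b]))
E
```

```text
[ 0.5804 -0.2093  0.1684] [-0.574  0.308  1.638  0.236  1.314 -2.091] 21.95 [-0.7  6.1  0.8]
xin 0.002372554903232017 along -0.004350339583915948
```

View pics/c9.png

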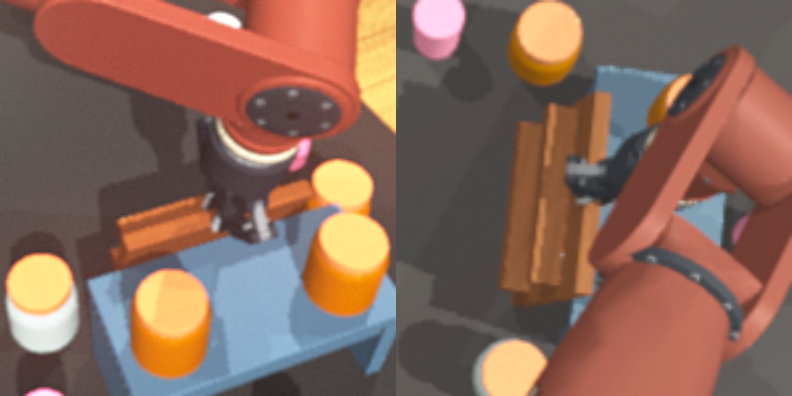

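The last picture shows the board upright, with its plain face on the shelf edge, runners outward, and centred. I'll lower slightly more to confirm it stands on the counter.

Request:
{"name": "carry_out", "arguments": {
  "series": [
    [0,0.002,0.006,0,0,0],
    [0,0,0,0,0,0]
  ]
}}

```text
t: 22.25
tcp_pos: [0.5804, -0.2093, 0.1683]
ee_rot: [[-0.992, 0.123, 0.032], [0.127, 0.961, 0.247], [-0.0, 0.249, -0.968]]
force: [-2.4, 5.0, 4.8]
width: 0.162
gripper_force: 114.6
```

Request:
{"name": "carry_out", "arguments": {
  "series": [
    [0,0.002,0.006,0,0,0],
    [0,0,0,0,0,0]
  ]
}}

```text
t: 22.45
tcp_pos: [0.5804, -0.2092, 0.1682]
ee_rot: [[-0.992, 0.123, 0.032], [0.127, 0.961, 0.246], [-0.0, 0.248, -0.969]]
force: [-4.1, 4.2, 9.2]
width: 0.161
gripper_force: 115.1
```

Request:
{"name": "carry_out", "arguments": {
  "series": [
    [0,0,-0.006,0,0,0],
    [0,0,0,0,0,0]
  ]
}}

```text
t: 22.65
tcp_pos: [0.5804, -0.2092, 0.1683]
ee_rot: [[-0.992, 0.123, 0.032], [0.128, 0.961, 0.246], [-0.0, 0.248, -0.969]]
force: [-2.8, 4.0, 5.6]
width: 0.157
gripper_force: 114.7
```

Request:
{"name": "carry_out", "arguments": {
  "series": [
    [0,0,0,0,0,0],
    [0,0,0,0,0,0],
    [0,0,0,0,0,0]
  ],
  "hand": -0.1,
  "squeeze": 20
}}

```text
t: 22.95
tcp_pos: [0.5803, -0.2111, 0.1657]
ee_rot: [[-0.992, 0.124, 0.032], [0.128, 0.962, 0.242], [-0.001, 0.244, -0.97]]
force: [-0.3, 0.3, 0.8]
width: 0.447
gripper_force: 0.0
```

Released. I'll withdraw along the fingers.

Request:
{"name": "carry_out", "arguments": {
  "series": [
    [0,0,-0.05,0,0,0],
    [0,0,-0.1,0,0,0],
    [0,0,-0.1,0,0,0],
    [0,0,-0.2,0,0,0],
    [0,0.15,-0.15,0,0,0],
    [0,0.2,-0.1,0,0,0],
    [0,0.24,0,0,0,0],
    [0,0.24,0,0,0,0]
  ]
}}

```text
t: 23.75
tcp_pos: [0.5968, -0.0845, 0.3443]
ee_rot: [[-0.991, 0.126, 0.035], [0.13, 0.961, 0.242], [-0.003, 0.245, -0.97]]
force: [0.4, 0.5, -0.4]
width: 0.451
gripper_force: 0.0
```

Request:
{"name": "carry_out", "arguments": {
  "series": [
    [0,0.24,0,0,0,0],
    [0,0.24,0,0,0,0],
    [0,0.24,0,0,0,0],
    [0,0.24,0,0,0,0],
    [0,0,0,0,0,0]
  ]
}}

```text
t: 24.25
tcp_pos: [0.6206, 0.1053, 0.3927]
ee_rot: [[-0.993, 0.116, 0.035], [0.121, 0.961, 0.247], [-0.005, 0.249, -0.969]]
force: [0.7, -0.3, 0.2]
width: 0.448
gripper_force: 0.0
```

```bash
python3 k.py; python3 - <<'E'
from seg import *
S=cams.camera('side');T=cams.camera('top');cv2.imwrite('pics/s10.png',S);cv2.imwrite('pics/t10.png',T)
# predicted resting board incl. runners vs picture
ct,cs=cams.calibration('top'),cams.calibration('side')
def model(lean,along,yaw):
    t=np.radians(lean);r=Ro.from_euler('z',yaw,degrees=True);nn=r.apply(n);ee=r.apply(e);u=np.sin(t)*nn+np.cos(t)*Z;f=np.cos(t)*nn-np.sin(t)*Z
    B=M-nn*.13*np.tan(t)+ee*along
    L=[B+ee*a+u*b-f*c for a in(-.1,.1) for b in(0,.18) for c in(0,.018)]+[B+ee*a+u*(.09+k)-f*.048 for a in(-.09,.09) for k in(-.05,-.032,.032,.05)]
    return np.array(L)
h=mask(T,(360,140,425,245)); print('hull',h.min(0),h.max(0))
def sd(poly,pts): return [cv2.pointPolygonTest(poly.astype(np.float32).reshape(-1,1,2),tuple(map(float,q)),True) for q in pts]
def res(x):
    H=cv2.convexHull(proj(ct,model(x[0],x[1]/1000,x[2])).astype(np.float32))[:,0]
    per=np.concatenate([np.linspace(H[i],H[(i+1)%len(H)],12)[:-1] for i in range(len(H))]); return np.clip(sd(H,h)+sd(h,per),-5,5)
best=min(((np.square(res((l,a,y))).mean(),l,a,y) for l in range(6,24) for a in range(-8,9,2) for y in (-2,-1,0,1,2)),key=lambda v:v[0]);print('lean,along mm,yaw',best)
print(np.square(res((14,0,0))).mean())
cams.camera('top')
for q in('tin','jar_a','bowl','mug'): print(q,[np.round(d['pixel']).tolist() for d in find_in('top',q)[:6]])
E
```

```text
[0.6206 0.1053 0.3927] [-0.067  0.107  1.454  0.251  1.563 -1.516] 24.25 [ 0.7 -0.3  0.2]
hull [378. 155.] [420. 236.]
lean,along mm,yaw (np.float64(0.34524812457212684), 13, -2, 0)
0.9864204744193245
tin [[482.0, 205.0], [354.0, 125.0], [433.0, 279.0], [383.0, 262.0]]
jar_a [[383.0, 264.0], [399.0, 136.0]]
bowl [[202.0, 248.0]]
mug [[190.0, 170.0], [436.0, 202.0]]
```

```bash
python3 - <<'E'
from h import *
cs,ct=cams.calibration('side'),cams.calibration('top')
print(proj(cs,[[.799,.12,.0],[.799,.12,.082]]).round(0).tolist(),proj(ct,[[.799,.12,.0],[.799,.12,.082]]).round(0).tolist())
a=cv2.imread('pics/s6.png').astype(int);b=cv2.imread('pics/s10.png').astype(int); print(abs(a-b)[155:190,345:375].mean(), b[160:180,355:365].mean())
S=cams.camera('side'); print([np.round(d['pixel']).tolist() for d in find_in('side','tin')])
print(abs(S.astype(int)-b)[200:290,290:410].mean())
E
```

```text
[[357.0, 181.0], [359.0, 161.0]] [[292.0, 133.0], [289.0, 124.0]]
17.212698412698412 229.63
[[397.0, 357.0], [240.0, 243.0], [281.0, 348.0], [393.0, 212.0], [358.0, 169.0]]
1.941172839506173
```

The tin stands at (358,169) in the side view, where I put it. The board is stable, leaning about 13–14°, centred and square. Handing in.

```bash
python3 -c "
from bench import manip
print(manip.job_done())"
```

```text
the job is handed in; nothing more can be done
None
```

I handed the job in at about 24 s. The tin stands upright on the open counter. The board leans on the shelf edge at about 13–14°, square to it and within about 2 mm of the middle, with its plain face to the shelf. The jars, bowl and mug were not touched.

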